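Pack the power adapter in the amplifier rack and secure its drawer

ROBOT

A 6-joint arm with a two-finger parallel gripper is mounted at the origin on a cart in front of the work surface, level with it; the furniture and walls round the work are solid. World frame = base frame: x ahead of the robot, y to its left, z up, the work surface at z = 0. Lengths are in mm, angles in rad, forces in N, time in s.
With the tool pointing down it reaches from about 275 to 750 mm from the base axis. Payload 10.2 kg.
Tool frame: the origin (TCP) lies midway between the tips of the shut fingers; the grasp point (between the pads) lies 19 mm behind it; z points along the fingers, y is the line along which they close (so a half turn about z gives the same grasp; the last joint's range is limited). The gripper opens to 85 mm and grips with 20 to 120 N. Pads are 22 mm wide; open, the fingers measure 114 mm over their backs; the gripper's body (76 mm by 85 mm) begins 54 mm behind the grasp point. The pads swing forward as they close: fully open they stand 13 mm farther back than shut.
Start: joints at [0.885, 0.313, 1.498, -0, 1.331, -0.223], TCP at [234.402, 469.773, 203.294] pointing down, gripper open.
Joint ranges: [-2.94, 2.94], [-0.97, 2.17], [0.19, 2.56], [-1.23, 4.37], [0.02, 3.11], [-2.88, 2.88]. Speed limits (rad/s): [2.39, 2.39, 3.01, 3.14, 3.14, 3.14].

INTERFACE

Orientations are given as a unit quaternion [w, x, y, z].
In Python, from rig import ctrl gives the robot as it stands.
- The arm moves only by the tool send_rows, never from a script. Its argument "targets" is a list of rows, each a list of 7 numbers: the closure, from -1 (fully open) to 1 (shut), so that 0 is half open, then the shift along the tool's x, y, z in m, then the turn, a rotation vector about the tool's x, y, z in rad. In form: [[claw, dx, dy, dz, ax, ay, az], ...]. A call has exactly 10 rows; each row shifts and turns the commanded pose from where the row before left it, along the tool's axes as they then stand; what a row does not reach is not made up. A row lasts 1/8 s, in which the tool goes at most 62.5 mm and 10.7 degrees, less where a joint would pass 70% of its speed; a pose out of reach is approached as far as the arm can. A call with a gripper value outside its range is refused whole. The fingers move at their own pace and stop on an object; "squeeze" is the grip in N (left out, the last holds). Time passes only in rows, so rows that do not move let the fingers close, or fill a call up. It gives the time, the measured TCP pose, the force, the opening and the grip force at its end, in the units of the state.
- ctrl.sense(): the state, without advancing time (a new reading comes with each control period).
- ctrl.capture(name): name is "side" or "top" or "wrist"; returns a dict with "img" (400x640x3 uint8, red, green, blue), "camera_matrix" (3x3 intrinsics, pixels), "R" (3x3) and "t" (3): a world point X has camera coordinates R X + t. Camera axes: x right, y down, z forward; pixel columns grow to the right and rows downward; lengths in mm; the calibration is good to about 2 mm. A picture is of the moment at which its call begins. There is no depth.
- ctrl.finish_job(): hands the job in; it is judged then, once.
Trained networks look in a picture, given as the dict that the camera call returned (one of the last four; its "shot" number tells which), for a name from the list of things; names that differ only in an ending like _2 or _b are one class to them, and where a whole thing is asked for, a point or a joint stands for the part that bears it (a point fixed in the world has none). Each returns a list of dicts, best first, with "score" (0 to 1); they miss things now and then, are a little off and sometimes report something else, mostly with a low value. They report only what shows in the picture. A call takes as long as a camera call. They do not tell look-alikes from the thing itself.
- ctrl.boxes_of(query, picture): "extent" ([left, top, width, height] in pixels, round what is visible of it).
- ctrl.landmark_of(query, picture): "point" ([column, row] in pixels: a listed point, or the origin of a listed thing).
The state is a dict: "time_s": time; "joints": joint angles; "dq": joint speeds; "tau": joint torques, N m; "eef_pos": TCP position; "ee_rot": TCP orientation; "force": force on the tool from outside, world axes, zero at the start; "wrist_torque": the same for the moment, N m; "grip_width": opening from 0.0 (shut) to 1.0 (fully open); "grip_force": force on a finger pad.
Only numpy, scipy, OpenCV 4.12 (cv2) and the standard library are available. Lean on these libraries where they do the work, as an engineer would, in place of code of your own. Each camera call takes 0.05 s, during which the arm holds its last target. There are 200 camera calls.

TASK

The portable amplifier rack is about to be carried out: lay its black power adapter flat in the open drawer without dropping it, and push the drawer fully home, past its catch, without slamming it. Then swing the slotted steel strap on the rack's front all the way down over the drawer's stud so that the drawer cannot creep out, and leave the other things on the bench where they are.

Things in the scene. Friction and masses are not known exactly. Their poses are not given: they have to be found in the camera images.
- rack: Fixed grey metal rack, 250 wide, 185 deep, 271 high plus a handle on top to 313; amplifiers in the upper bay, a drawer at the bottom. Origin on the bench under the middle of its front face; x into the rack, y to the left seen from the robot, z up. The top panel (underside 266 up) stands 48 out in front of the front face over the whole width, above drawer front and strap.
- drawer (a joint): Slide, metres out along the rack's -x: 0 = fully home (drawer front flush with the rack's face), 0.172 = as far out as it goes. Friction about 1.2 N. A sprung roller catch resists from 0.0135 to 0.0045 (about 7 N more at most); from 0.0045 it pulls the drawer home and holds it. A drawer left between is pushed out again, to 0.013 to 0.022.
- drawer_face (a point): On the drawer's front face, 55 up and 30 right of the middle: a flat place to push; moves with the drawer. The dark steel front is 180 wide, from 16 to 100 above the bench; a pull lip 70 wide, 3 thick stands 12 out at 95 to 98 up, from 10 to 80 right of the middle. The stud stands 20 left of the middle.
- drawer_floor (a point): On the drawer's inner floor (24 above the bench), middle line, 50 behind the drawer's front face. Axes as the rack's; moves with the drawer. Inside, the drawer reaches from 44 in front of this point to 122 behind it and 78 to each side; side and back walls are 51 high above the floor, the front 76.
- stud (a point): Retaining stud on the drawer front, 20 left of the middle, 82 above the bench: shank 8 in diameter, head 14 in diameter from 12 to 16 out from the face. The point is on its axis, 7 out from the drawer's face. Moves with the drawer.
- strap (a joint): Hinge angle (rad) of the slotted flat steel strap about its bolt on the rack's left stile: 0 = level, slot seated on the stud (only when the drawer is home); positive = free end raised, 1.57 = upright. It stays where it is left (friction 0.035 N m, about 0.4 N at its end).
- strap_pivot (a point): Axis of the strap's bolt, 108 left of the rack's middle, 82 above the bench, 7 in front of the rack's face (the strap's mid-plane). Fixed to the rack. The bolt head stands 16 out from the face.
- strap_slot (a point): Seat of the strap's open slot, 88 along the strap from the bolt; on the stud's axis when seated. The strap is 22 wide, 4 thick (5 to 9 in front of the rack's face), its end 112 from the bolt; slot 12 wide, 15 deep, open in the edge that is lower when the strap is level. Turns with the strap.
- strap_tab (a point): Middle of the upper side of the folded thumb tab on the strap's other (upper) edge, 94 along the strap and 11 above its centre line; the tab is 36 long along the strap, 3 thick and stands from 7 to 19 in front of the rack's face. Turns with the strap.
- adapter: Black power adapter, a brick 46 (its x) by 72 (its y) by 34 high (z), lying on the bench left or right of the rack; origin in the middle of its underside. About 0.12 kg; grasp across the 46.
- tin: Bystander: round metal tin with a dark lid, 84 in diameter, 25 high; origin in the middle of its underside.
- jar: Bystander: white screw-top jar, 58 in diameter, 60 high; origin in the middle of its underside.
- carton: Bystander: orange carton, 106 by 166 by 62 high; origin in the middle of its underside.
Mind the look-alikes: they are no part of the job. What is meant by the adapter is not green or purple, and is the smaller of those in its own colour.

How it is judged (in metres and radians):
On the way, in this order (a step that is already met when the one before it is completed fails the run):
1. the adapter lies flat in the open drawer, released (value of joint drawer above 0.05 m and x of adapter in the frame of drawer_floor between -0.044 and 0.122 m and y of adapter in the frame of drawer_floor between -0.078 and 0.078 m and z of adapter in the frame of drawer_floor below 0.006 m and angle between adapter's own z axis and vertical below 0.12 rad and contact force between the fingers and adapter below 0.1 N), for 0.2 s.
2. the drawer is home, seated at its catch (value of joint drawer below 0.003 m), for 0.2 s.
At the end, for the whole second after the job is handed in: The adapter lies flat (within 0.12 rad) on the drawer's floor at rest, the drawer is home within 3 mm, and the strap is down (within 0.06 rad of level) with its slot's seat within 6 mm of the stud (value of joint drawer below 0.003 m and value of joint strap below 0.06 rad and distance between strap_slot and stud below 0.006 m and x of adapter in the frame of drawer_floor between -0.044 and 0.122 m and y of adapter in the frame of drawer_floor between -0.078 and 0.078 m and z of adapter in the frame of drawer_floor below 0.006 m and angle between adapter's own z axis and vertical below 0.12 rad and linear speed of adapter below 0.02 m/s); the robot touches nothing.
It fails at once if the adapter is dropped: moving faster than 0.7 m/s while the fingers do not touch it (a fall of about 25 mm) (linear speed of adapter above 0.7 m/s and contact force between the fingers and adapter below 0.05 N).
It fails at once if the drawer is slammed: it closes faster than 0.8 m/s (velocity of joint drawer below -0.8 m/s).
It fails at once if the tin is moved more than 30 mm (distance of tin from where it was at the start of the episode above 0.03 m).
It fails at once if the jar is moved more than 30 mm (distance of jar from where it was at the start of the episode above 0.03 m).
It fails at once if the carton is moved more than 30 mm (distance of carton from where it was at the start of the episode above 0.03 m).
It also fails if it takes over 72 s, if anything falls off the work surface, if the arm or the gripper's body presses on something with over 40 N, if the wrist force passes 120 N, or if a joint passes its speed limit or range.

## Working session

There is one attempt and no reset: what is moved stays moved. The work goes in short steps, Python scripts to look and compute and a tool call to move; the robot and the scene stay as the last step left them, time stands still between calls to the robot, and variables do not carry over. Pictures are saved under pics/ and viewed, at most 10 in all, crops included, and the job is handed in when it is done.

Besides the shell and the picture viewer there is one more tool, called after ">>>" as name([rows], argument=value, ...), one row to a line, values as JSON. send_rows: Moves the arm, as the interface text tells. Its arguments: {"type":"object","properties":{"targets":{"type":"array"},"squeeze":{"type":"number"}},"required":["targets"]}

```bash
mkdir -p pics; ls; cat > h.py <<'E'
import numpy as np, cv2
from rig import ctrl
def cap(n,save=None):
    p=ctrl.capture(n)
    if save: cv2.imwrite('pics/'+save,p['img'][:,:,::-1])
    return p
def proj(p,X):
    c=np.array(p['R'])@np.array(X,float)+np.array(p['t']); u=np.array(p['camera_matrix'])@c; return u[:2]/u[2]
def ray(p,uv):
    K=np.array(p['camera_matrix']);R=np.array(p['R']);t=np.array(p['t']).ravel()
    return -R.T@t, R.T@np.linalg.solve(K,[uv[0],uv[1],1.])
def atz(p,uv,z):
    o,d=ray(p,uv); return o+d*(z-o[2])/d[2]
def tri(obs):
    A=np.zeros((3,3));b=np.zeros(3)
    for p,uv in obs:
        o,d=ray(p,uv);d=d/np.linalg.norm(d);M=np.eye(3)-np.outer(d,d);A+=M;b+=M@o
    X=np.linalg.solve(A,b); return X,[np.round(proj(p,X)-uv,1) for p,uv in obs]
E
python3 - <<'E'
from h import *
np.set_printoptions(precision=1,suppress=True)
P={n:cap(n,n+'0.png') for n in('side','top')}
for n,p in P.items():
    print(n,-np.array(p['R']).T@np.array(p['t']).ravel())
    for q in ['rack','drawer_face','drawer_floor','stud','strap_pivot','strap_slot','strap_tab','adapter','tin','jar','carton']:
        print(q,[(np.round(d['point']),round(d['score'],2)) for d in ctrl.landmark_of(q,p)][:4],[(np.round(d['extent']),round(d['score'],2)) for d in ctrl.boxes_of(q,p)][:4] if q in('adapter','tin','jar','carton') else '')
print(ctrl.sense())
E
```

```text
pics
side [  435.4 -1009.8   594.5]
rack [(array([357., 235.]), 0.64)] 
drawer_face [(array([300., 225.]), 0.7)] 
drawer_floor [(array([350., 198.]), 0.73), (array([317., 228.]), 0.68)] 
stud [(array([296., 210.]), 0.68)] 
strap_pivot [(array([353., 200.]), 0.5)] 
strap_slot [(array([349., 173.]), 0.63)] 
strap_tab [(array([349., 169.]), 0.39)] 
adapter [(array([295., 169.]), 0.72), (array([283., 179.]), 0.53), (array([296., 207.]), 0.51), (array([298., 191.]), 0.49)] [(array([274., 172.,  19.,  15.]), 0.68), (array([285., 157.,  19.,  18.]), 0.64), (array([288., 182.,  14.,   8.]), 0.62), (array([287., 196.,  16.,  19.]), 0.6)]
tin [] [(array([296., 295.,  39.,  36.]), 0.93)]
jar [(array([344., 194.]), 0.57)] [(array([336., 176.,  16.,  23.]), 0.64)]
carton [(array([396., 308.]), 0.89)] [(array([371., 262.,  63.,  76.]), 0.83), (array([334., 180.,  16.,  15.]), 0.5)]
top [  79.9  308.7 1553.8]
rack [(array([376., 216.]), 0.67), (array([348., 177.]), 0.63)] 
drawer_face [(array([375., 216.]), 0.71)] 
drawer_floor [(array([364., 208.]), 0.88)] 
stud [(array([361., 221.]), 0.74)] 
stra
[... 387 characters left out ...]
]), 0.56), (array([259., 254.,  17.,  24.]), 0.53)]
tin [(array([455., 177.]), 0.91)] [(array([442., 164.,  25.,  24.]), 0.61)]
jar [(array([262., 211.]), 0.67)] []
carton [(array([424., 131.]), 0.93), (array([319., 182.]), 0.15)] [(array([400., 106.,  57.,  50.]), 0.84), (array([259., 254.,  16.,  20.]), 0.22)]
{'time_s': 1.6, 'joints': array([ 0.9,  0.3,  1.5,  0. ,  1.3, -0.2]), 'dq': array([ 0., -0.,  0.,  0.,  0.,  0.]), 'tau': array([  0. , -41.2, -26. ,  -0. ,   0. ,  -0. ]), 'eef_pos': array([234.4, 469.8, 203.3]), 'ee_rot': array([-0. ,  0.2,  1. ,  0. ]), 'force': array([-0.3, -0.3,  0.9]), 'wrist_torque': array([-0., -0., -0.]), 'grip_force': 0.0, 'grip_width': 1.0002225627856733}
```

```bash
python3 - <<'E'
import cv2,numpy as np
t=cv2.imread('pics/top0.png')[90:330,160:480]; s=cv2.imread('pics/side0.png')[110:350,230:470]
cv2.imwrite('pics/t1.png',cv2.resize(t,(800,600),interpolation=cv2.INTER_CUBIC));cv2.imwrite('pics/s1.png',cv2.resize(s,(600,600),interpolation=cv2.INTER_CUBIC))
E
```

```text
(no output)
```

View pics/t1.png

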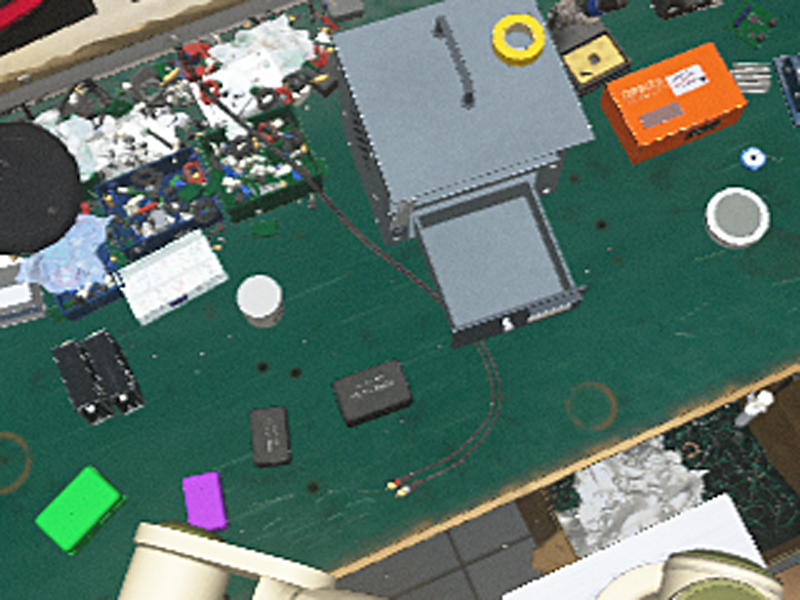

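View pics/s1.png

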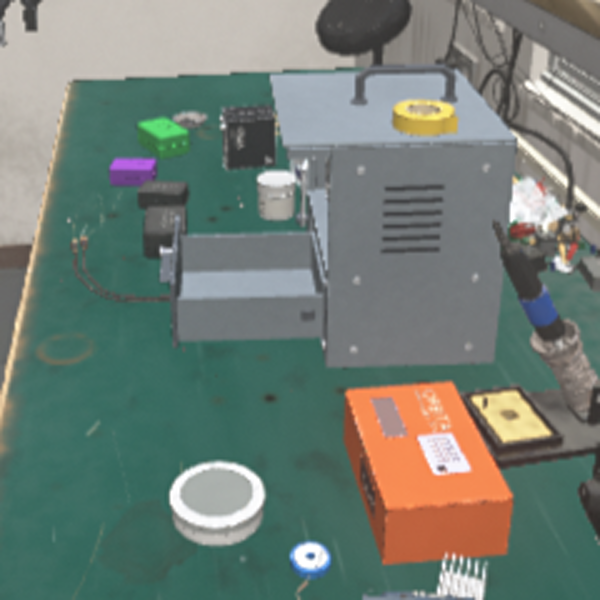

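The top picture shows two black bricks: a larger one at full-image (309,247) and a smaller one at (268,264). There is also a green one at (192,294) and a purple one at (242,290). The adapter is the smaller black one at (268,264), since it is neither green nor purple. The drawer is open, the strap is upright, and the jar stands at (264,209).

```bash
python3 - <<'E'
from h import *
from scipy.optimize import least_squares
np.set_printoptions(precision=1,suppress=True)
P={n:cap(n) for n in('side','top')}
T=P['top'];S=P['side']
img=T['img'].astype(int)
cv2.imwrite('pics/ad.png',cv2.resize(T['img'][225:310,170:335,::-1],None,fx=4.8,fy=4.8,interpolation=cv2.INTER_CUBIC))
# dark bricks: corners of top faces via minAreaRect of dark mask
for name,(x0,y0,x1,y1) in dict(big=(288,230,332,268),small=(254,248,282,282)).items():
    sub=img[y0:y1,x0:x1]; m=((sub.max(2)<95)&(sub.max(2)-sub.min(2)<28)).astype(np.uint8)
    m=cv2.morphologyEx(m,cv2.MORPH_CLOSE,np.ones((3,3)))
    c=max(cv2.findContours(m,0,1)[0],key=cv2.contourArea); r=cv2.minAreaRect(c)
    b=cv2.boxPoints(r)+[x0,y0]; W=np.array([atz(T,q,28)[:2] for q in b])
    print(name,b.tolist(),W.tolist(),np.linalg.norm(W[1]-W[0]),np.linalg.norm(W[2]-W[1]),W.mean(0))
    # model fit of silhouette
    pts=c[:,0]+[x0,y0]
    for (lx,ly,h) in ([(46,72,34),(60,90,34)]):
        def sil(v):
            cs,sn=np.cos(v[2]),np.sin(v[2])
            q=[proj(T,[v[0]+cs*a-sn*b,v[1]+sn*a+cs*b,z]) for a in(-lx/2,lx/2) for b in(-ly/2,ly/2) for z in(0,h)]
            return cv2.convexHull(np.float32(q))
        def cost(v):
            H=sil(v); return [cv2.pointPolygonTest(H,(float(p[0]),float(p[1])),True)-0.2 for p in pts]
        d=W[1]-W[0]; d2=W[2]-W[1]; L=d if np.linalg.norm(d)>np.linalg.norm(d2) else d2
        a0=np.arctan2(L[1],L[0])-np.pi/2
        s=least_squares(cost,[*W.mean(0),a0],diff_step=1e-3,x_scale=[10,10,.2]); print(lx,s.x,'cost',s.cost/len(pts))
# rack fit
M={'drawer_face':lambda d:[-d,-30,55],'drawer_floor':lambda d:[50-d,0,24],'stud':lambda d:[-d-7,20,82],'strap_pivot':lambda d:[-7,108,82]}
obs=[(p,q,np.array(r[0]['point'])) for p in(S,T) for q in M for r in [ctrl.landmark_of(q,p)] if r]
for p in (S,T):
    f=ctrl.landmark_of('drawer_floor',p);print('floor',[x['point'] for x in f])
def R2(v,X): c,s=np.cos(v[2]),np.sin(v[2]);return [v[0]+c*X[0]-s*X[1],v[1]+s*X[0]+c*X[1],X[2]]
f=lambda v:np.concatenate([proj(p,R2(v,M[q](v[3])))-u for p,q,u in obs])
s=least_squares(f,[500,200,-.4,150],loss='soft_l1',x_scale=[10,10,.1,10]);print('rack',s.x,s.x[2]); 
for o,r in zip(obs,f(s.x).reshape(-1,2)):print(o[0]['shot'],o[1],o[2],r)
for q in('jar','tin'):
    for r in ctrl.landmark_of(q,T)[:1]: print(q,atz(T,r['point'],0))
E
```

```text
big [[291.4817535877228, 241.82481575012207], [318.7007312774658, 231.9270076751709], [325.7372245788574, 251.2773723602295], [298.5182476043701, 261.17518043518066]] [[482.30741660641297, 250.96277391606682], [477.269922973118, 157.20253569335352], [409.11576020574955, 162.15600594153392], [414.5679047703751, 254.6201733439183]] 93.89546641710363 68.33393571294252 [445.8 206.2]
46 [447.  206.   -3.2] cost 2.586325407754463
60 [447.  206.2  -3.2] cost 0.12487723256297088
small [[258.93069076538086, 253.3069305419922], [274.0792045593262, 251.7920789718628], [276.43564224243164, 275.35643768310547], [261.2871284484863, 276.87128829956055]] [[489.3205868752117, 360.92037668147526], [474.3718041319746, 314.63559399474957], [400.72881312827803, 335.9654616716168], [415.5189339240952, 381.4743905259993]] 48.63894749952886 76.66976835156868 [445.  348.2]
46 [447.1 348.3   1.3] cost 0.16515074881358405
60 [446.8 348.    1.3] cost 4.238373764107689
floor [[316.4, 229.5]]
floor [[364.3, 209.0]]
rack [625.7 -10.5  -0.  171.6] -0.04716850416005513
3 drawer_face [302.  223.9] [-1.9  2.6]
3 drawer_floor [316.4 229.5] [0.7 0.5]
3 stud [297.1 209.2] [0.3 1.5]
3 strap_pivot [351.2 198.6] [-0.5 -2.2]
4 drawer_face [375.6 213.3] [-0.4  0.3]
4 drawer_floor [364.3 209. ] [-4.2 -2.9]
4 stud [362.2 216. ] [0.2 2.4]
4 strap_pivot [317.1 181.4] [ 0.2 -0.8]
jar [627.7 296.    0. ]
tin [ 484.6 -344.7    0. ]
```

View pics/ad.png

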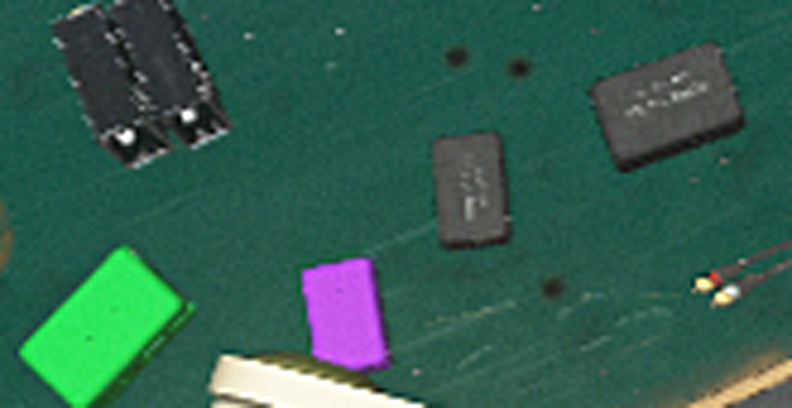

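The crop shows the two black bricks: the small one at crop (472,190), full-image (268,264), and the larger one at (668,105). Their fitted sizes of 46x72 and 60x90 confirm that the adapter is the small one, at about (447,348).

```bash
cat >> h.py <<'E'
from scipy.spatial.transform import Rotation as Ro
def pose():
    s=ctrl.sense(); q=s['ee_rot']; return np.array(s['eef_pos']),Ro.from_quat([q[1],q[2],q[3],q[0]]),s
def down(yaw): # tool down, tool y axis at world angle yaw
    y=np.array([np.cos(yaw),np.sin(yaw),0]);z=np.array([0,0,-1.]);return Ro.from_matrix(np.c_[np.cross(y,z),y,z])
def plan(*wps,p0=None,R0=None):
    p,R,s=pose(); print('now',p.round(1),R.as_matrix().round(3).tolist(),round(s['time_s'],2))
    for X,Q in wps:
        Q=Q or R; print('turn',(R.inv()*Q).as_rotvec().round(3),'then shift mm',Q.inv().apply(np.array(X)-p).round(1)); p,R=np.array(X,float),Q
E
python3 - <<'E'
from h import *
plan(([447,348,120],down(1.3)),([447,348,4],None))
T=cap('top')
for y,d in((-.047,171.6),):
    c,s=np.cos(y),np.sin(y)
    for X in([-48,125,271],[-48,-125,271],[-d,90,100],[-d,-90,100]):
        print(X,proj(T,[626+c*X[0]-s*X[1],-10.5+s*X[0]+c*X[1],X[2]]).round(1))
E
```

```text
now [234.4 469.8 203.3] [[-0.895, 0.446, -0.0], [0.446, 0.895, -0.0], [-0.0, -0.0, -1.0]] 2.3
turn [-0.    -0.    -0.192] then shift mm [-237.4  -60.4   83.3]
turn [0. 0. 0.] then shift mm [  0.   0. 116.]
[-48, 125, 271] [315.8 170.7]
[-48, -125, 271] [395.7 142.4]
[-171.6, 90, 100] [341.2 222.3]
[-171.6, -90, 100] [394.  202.7]
```

>>> send_rows([
  [-1, 0, 0, 0, 0, 0, -0.096],
  [-1, 0, 0, 0, 0, 0, -0.096],
  [-1, -0.048, -0.012, 0.017, 0, 0, 0],
  [-1, -0.048, -0.012, 0.017, 0, 0, 0],
  [-1, -0.048, -0.012, 0.017, 0, 0, 0],
  [-1, -0.048, -0.012, 0.017, 0, 0, 0],
  [-1, -0.0454, -0.0124, 0.0153, 0, 0, 0],
  [-1, 0, 0, 0, 0, 0, 0],
  [-1, 0, 0, 0, 0, 0, 0],
  [-1, 0, 0, 0, 0, 0, 0],
], squeeze=40)

```text
time_s: 3.6
eef_pos: [446.3, 348.9, 120.6]
ee_rot: [0.0, 0.134, 0.991, 0.0]
force: [0.2, -0.5, 0.3]
grip_width: 0.999
grip_force: 0.0
```

```bash
python3 - <<'E'
from h import *
W=cap('wrist','w1.png')
print('cam',(-W['R'].T@W['t'].ravel()).round(1), proj(W,[447,348,0]))
for r in ctrl.landmark_of('adapter',W): print(r['point'],r['score'],atz(W,r['point'],0).round(1))
for r in ctrl.boxes_of('adapter',W): print(r)
plan(([447,348,4],down(1.3)))
E
```

```text
cam [364.4 370.8 290.1] [318.31236661 186.51800785]
[574.9, 125.9] 0.92 [454.  595.6   0. ]
[316.9, 185.8] 0.74 [445.9 346.8   0. ]
[188.5, 218.1] 0.64 [444.  209.2   0. ]
{'extent': [291.6, 152.2, 52.2, 80.5], 'score': 0.92}
{'extent': [111.7, 188.6, 120.8, 81.2], 'score': 0.8}
{'extent': [394.9, 63.3, 63.6, 94.6], 'score': 0.59}
now [446.5 348.7 120.4] [[-0.964, 0.266, 0.0], [0.266, 0.964, 0.0], [-0.0, 0.0, -1.0]] 3.75
turn [0.    0.    0.001] then shift mm [ -0.7  -0.5 116.4]
```

View pics/w1.png

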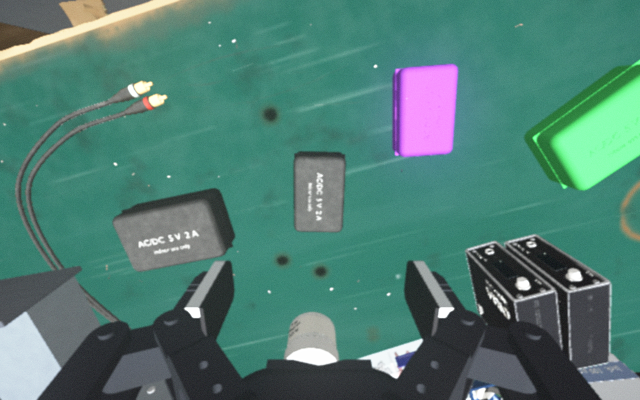

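The wrist picture shows the adapter at (318,192), upright between the fingers and matching the estimate. The large brick is at (175,228), the purple one at (427,110), and the jar lid at (312,335). Next I go down and grip.

>>> send_rows([
  [-1, -0.001, -0.001, 0.035, 0, 0, 0],
  [-1, 0, 0, 0.035, 0, 0, 0],
  [-1, 0, 0, 0.027, 0, 0, 0],
  [-1, 0, 0, 0.015, 0, 0, 0],
  [-1, 0, 0, 0.004, 0, 0, 0],
  [-1, 0, 0, 0, 0, 0, 0],
  [1, 0, 0, 0, 0, 0, 0],
  [1, 0, 0, 0, 0, 0, 0],
  [1, 0, 0, 0, 0, 0, 0],
  [1, 0, 0, 0, 0, 0, 0],
], squeeze=40)

```text
time_s: 5.0
eef_pos: [449.2, 347.3, 6.3]
ee_rot: [0.002, 0.135, 0.991, 0.001]
force: [0.2, -1.6, 15.9]
grip_width: 0.142
grip_force: 7.7
```

```bash
python3 - <<'E'
from h import *
s=ctrl.sense();print(s['grip_width'],s['grip_force'],s['force'],s['eef_pos'])
y=1.524
plan(([447,348,150],None),([440,130,150],down(y)),([420,-5,150],None))
E
```

```text
0.14192654260403295 7.681159283383749 [ 0.15058477 -1.63533578 15.9493029 ] [449.24897152 347.29119264   6.31472142]
now [449.2 347.3   6.3] [[-0.964, 0.267, 0.004], [0.267, 0.964, 0.001], [-0.004, 0.002, -1.0]] 5.0
turn [0. 0. 0.] then shift mm [   1.9    0.4 -143.7]
turn [ 0.002  0.004 -0.224] then shift mm [  -3.2 -218.1    0. ]
turn [0. 0. 0.] then shift mm [  13.7 -135.8    0. ]
```

```bash
python3 - <<'E'
from h import *
W=cap('wrist','w2.png');print(ctrl.sense()['grip_width'])
for r in ctrl.landmark_of('adapter',W): print(r['point'],r['score'],atz(W,r['point'],0).round(1))
E
```

```text
0.05663284038589718
[118.1, 279.5] 0.9 [444.3 207.5   0. ]
[318.5, 230.7] 0.88 [445.8 347.7   0. ]
[480.2, 115.1] 0.76 [401.5 454.2   0. ]
```

View pics/w2.png

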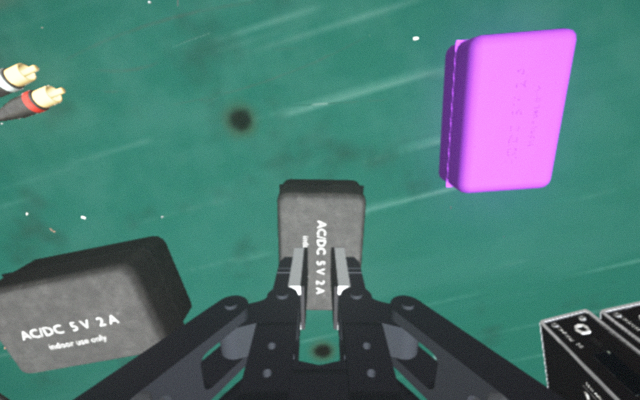

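```bash
python3 - <<'E'
from h import *
W=cap('wrist');print(W['camera_matrix'][0,0],(-W['R'].T@W['t'].ravel()).round(1))
s=ctrl.sense();print(s['grip_width'],s['grip_force'],s['force'],s['eef_pos'])
for z in(0,6.3,34):print(z,proj(W,[449,347.3,z]))
S=cap('side');a=S['img'][140:220,260:340,::-1]
T=cap('top');b=T['img'][225:305,225:305,::-1]
w=W['img'][160:340,230:410,::-1]
r=lambda i:cv2.resize(i,(400,400),interpolation=cv2.INTER_CUBIC)
cv2.imwrite('pics/c3.png',np.hstack([r(a),r(w)]))
E
```

```text
302.0946524446778 [366.8 369.1 175.4]
-0.0020217114824192094 6.538579640910029 [-0.19645071 -1.59300982 13.77903626] [449.20097118 347.31929294   6.08021789]
0 [319.36260262 235.51113359]
6.3 [319.41307097 239.9651108 ]
34 [319.67905312 263.43879759]
```

View pics/c3.png

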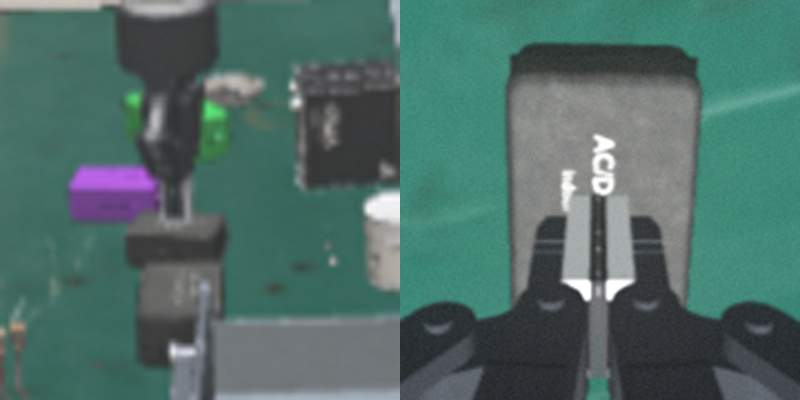

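The fingers closed completely over the adapter without gripping it: the reported width is 0 and the pads show at (320,250) above its top face. I'll open them, rise a little and see why.

>>> send_rows([
  [0.5, 0, 0, 0, 0, 0, 0],
  [0, 0, 0, 0, 0, 0, 0],
  [-0.5, 0, 0, 0, 0, 0, 0],
  [-1, 0, 0, 0, 0, 0, 0],
  [-1, 0, 0, 0, 0, 0, 0],
  [-1, 0, 0, 0, 0, 0, 0],
  [-1, 0, 0, 0, 0, 0, 0],
  [-1, 0, 0, 0, 0, 0, 0],
  [-1, 0, 0, 0, 0, 0, 0],
  [-1, 0, 0, 0, 0, 0, 0],
])

```text
time_s: 6.5
eef_pos: [447.7, 346.8, 4.0]
ee_rot: [-0.0, 0.135, 0.991, -0.0]
force: [-0.3, 0.4, -0.6]
grip_width: 1.002
grip_force: 0.0
```

```bash
python3 - <<'E'
from h import *
W=cap('wrist');S=cap('side')
s=ctrl.sense();print(s['grip_width'],s['grip_force'],s['force'],s['eef_pos'],s['joints'].round(3))
for q in('adapter',):
  for p in(W,S):
    for r in ctrl.landmark_of(q,p): print(r['point'],r['score'],atz(p,r['point'],0).round(1))
r=lambda i:cv2.resize(i,(400,400),interpolation=cv2.INTER_CUBIC)
cv2.imwrite('pics/c4.png',np.hstack([r(S['img'][140:220,260:340,::-1]),r(W['img'][100:400,170:470,::-1])]))
E
```

```text
0.995817806928854 0.0 [-0.25901586 -0.25336639  0.05957717] [447.66164736 346.8420317    3.98385916] [ 0.452  0.63   1.58   0.     0.931 -0.848]
[120.6, 281.3] 0.97 [443.5 209.9   0. ]
[321.8, 232.8] 0.64 [445.1 349.1   0. ]
[483.8, 116.6] 0.58 [400.9 454.5   0. ]
[282.3, 181.7] 0.65 [397.5 460.5   0. ]
[301.7, 210.4] 0.63 [465.3 182.6   0. ]
[300.3, 192.2] 0.62 [467.2 341.5   0. ]
[295.1, 165.6] 0.46 [456.6 649.8   0. ]
[316.9, 312.0] 0.42 [ 475.5 -336.5    0. ]
```

View pics/c4.png

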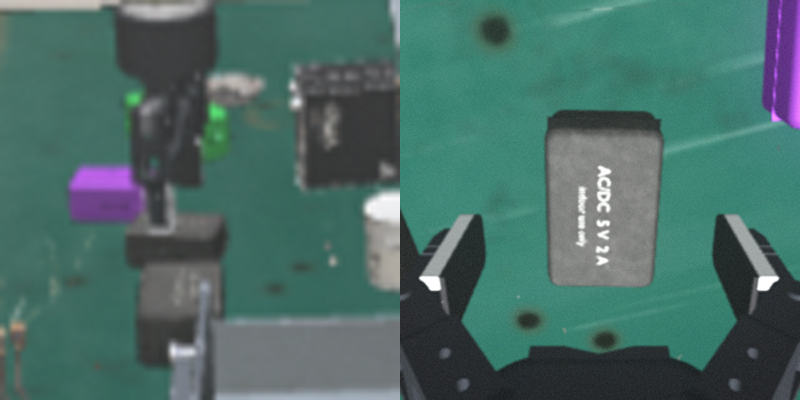

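The wrist crop shows the opened pads with their tips at about (232,261) and (406,261). By both scale and row they sit near z=45, while the TCP reads z=4, so the real fingertips are about 28 mm shorter than the reported TCP. The fingers never straddled the adapter. I'll go 24 mm lower with the gripper open and check again.

>>> send_rows([
  [-1, 0, 0, 0.006, 0, 0, 0],
  [-1, 0, 0, 0.006, 0, 0, 0],
  [-1, 0, 0, 0.006, 0, 0, 0],
  [-1, 0, 0, 0.006, 0, 0, 0],
  [-1, 0, 0, 0, 0, 0, 0],
  [-1, 0, 0, 0, 0, 0, 0],
  [-1, 0, 0, 0, 0, 0, 0],
  [-1, 0, 0, 0, 0, 0, 0],
  [-1, 0, 0, 0, 0, 0, 0],
  [-1, 0, 0, 0, 0, 0, 0],
])

```text
time_s: 7.95
eef_pos: [447.7, 346.8, -20.0]
ee_rot: [0.0, 0.135, 0.991, 0.0]
force: [0.6, 0.2, -0.1]
grip_width: 1.0
grip_force: 0.0
```

```bash
python3 - <<'E'
from h import *
W=cap('wrist','w5.png');S=cap('side')
s=ctrl.sense();print(s['grip_width'],s['grip_force'],s['force'],s['eef_pos'],s['joints'].round(3),(-W['R'].T@W['t'].ravel()).round(1))
for r in ctrl.landmark_of('adapter',W): print(r['point'],r['score'],atz(W,r['point'],0).round(1))
r=lambda i:cv2.resize(i,(400,400),interpolation=cv2.INTER_CUBIC)
cv2.imwrite('pics/c5.png',np.hstack([r(S['img'][140:220,260:340,::-1]),r(W['img'][100:400,170:470,::-1])]))
E
```

```text
0.9973162717092985 0.0 [-0.52283318 -0.01980592 -0.29247967] [447.69076238 346.84410457 -19.98893349] [ 0.452  0.668  1.591 -0.     0.883 -0.848] [366.  369.  149.6]
[96.9, 307.4] 0.8 [445.4 209.7   0. ]
[323.3, 251.6] 0.72 [445.5 349.6   0. ]
```

View pics/c5.png

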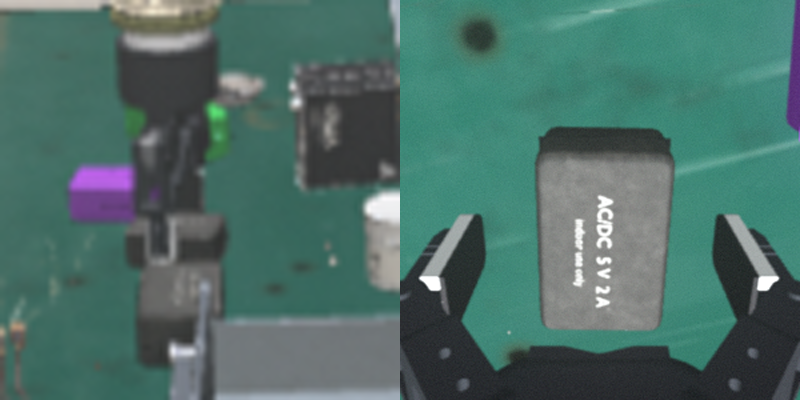

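The fingers now straddle the adapter without contact at a TCP reading of z=-20, which confirms the offset. I'll go 8 mm lower and grip.

>>> send_rows([
  [-1, 0, 0.001, 0.004, 0, 0, 0],
  [-1, 0, 0.001, 0.004, 0, 0, 0],
  [-1, 0, 0, 0, 0, 0, 0],
  [1, 0, 0, 0, 0, 0, 0],
  [1, 0, 0, 0, 0, 0, 0],
  [1, 0, 0, 0, 0, 0, 0],
  [1, 0, 0, 0, 0, 0, 0],
  [1, 0, 0, 0, 0, 0, 0],
  [1, 0, 0, 0, 0, 0, 0],
  [1, 0, 0, 0, 0, 0, 0],
], squeeze=40)

```text
time_s: 9.35
eef_pos: [448.5, 348.9, -27.7]
ee_rot: [0.0, 0.135, 0.991, 0.0]
force: [0.2, 0.2, 4.8]
grip_width: 0.531
grip_force: 42.0
```

```bash
python3 - <<'E'
from h import *
s=ctrl.sense();print(s['grip_width'],s['grip_force'],s['force'],s['eef_pos'])
y=1.524
plan(([447,348,110],None),([440,130,110],down(y)),([430,-5,110],None))
E
```

```text
0.5309822999131797 41.97212040424347 [0.15086886 0.24627628 4.79864649] [448.45040281 348.87711515 -27.73168203]
now [448.5 348.9 -27.7] [[-0.964, 0.267, 0.001], [0.267, 0.964, 0.0], [-0.0, 0.0, -1.0]] 9.35
turn [0. 0. 0.] then shift mm [   1.1   -1.2 -137.7]
turn [ 0.     0.001 -0.224] then shift mm [  -3.2 -218.1    0. ]
turn [0. 0. 0.] then shift mm [   3.7 -135.3    0. ]
```

>>> send_rows([
  [1, 0, 0, -0.012, 0, 0, 0],
  [1, 0, 0, -0.036, 0, 0, 0],
  [1, 0, 0, -0.045, 0, 0, 0],
  [1, 0, 0, -0.045, 0, 0, 0],
  [1, 0, 0, 0, 0, 0, -0.112],
  [1, 0, 0, 0, 0, 0, -0.112],
  [1, 0, -0.04, 0, 0, 0, 0],
  [1, 0, -0.05, 0, 0, 0, 0],
  [1, 0, -0.05, 0, 0, 0, 0],
  [1, 0, -0.05, 0, 0, 0, 0],
])

```text
time_s: 10.6
eef_pos: [438.8, 157.5, 110.3]
ee_rot: [-0.0, 0.023, 1.0, -0.0]
force: [1.0, 0.1, -1.2]
grip_width: 0.531
grip_force: 41.4
```

>>> send_rows([
  [1, 0, -0.05, 0, 0, 0, 0],
  [1, 0, -0.05, 0, 0, 0, 0],
  [1, 0, -0.04, 0, 0, 0, 0],
  [1, 0, -0.02, 0, 0, 0, 0],
  [1, 0, 0, 0, 0, 0, 0],
  [1, 0, 0, 0, 0, 0, 0],
  [1, 0, 0, 0, 0, 0, 0],
  [1, 0, 0, 0, 0, 0, 0],
  [1, 0, 0, 0, 0, 0, 0],
  [1, 0, 0, 0, 0, 0, 0],
])

```text
time_s: 11.85
eef_pos: [431.8, -0.7, 110.0]
ee_rot: [-0.0, 0.023, 1.0, 0.0]
force: [0.4, -0.1, -1.7]
grip_width: 0.533
grip_force: 41.5
```

```bash
python3 - <<'E'
from h import *
from scipy.optimize import least_squares
np.set_printoptions(precision=1,suppress=True)
P=[cap('side'),cap('top'),cap('wrist','w6.png')]
s=ctrl.sense();print(s['grip_width'],s['grip_force'],s['force'],s['eef_pos'],s['ee_rot'])
M={'drawer_face':lambda d:[-d,-30,55],'drawer_floor':lambda d:[50-d,0,24],'stud':lambda d:[-d-7,20,82],'strap_pivot':lambda d:[-7,108,82]}
obs=[(i,q,np.array(r[0]['point'])) for i,p in enumerate(P) for q in M for r in [ctrl.landmark_of(q,p)] if r and r[0]['score']>.4]
T1,T2=np.array([317.2,172.8]),np.array([397.2,144.8])
M['c1']=lambda d:[-48,125,271];M['c2']=lambda d:[-48,-125,271];M['d1']=lambda d:[-d,90,100];M['d2']=lambda d:[-d,-90,100]
obs+=[(1,'c1',T1),(1,'c2',T2)]
def R2(v,X): c,s=np.cos(v[2]),np.sin(v[2]);return [v[0]+c*X[0]-s*X[1],v[1]+s*X[0]+c*X[1],X[2]]
f=lambda v:np.concatenate([proj(P[p],R2(v,M[q](v[3])))-u for p,q,u in obs])
r=least_squares(f,[626,-10,-.05,170],loss='soft_l1',x_scale=[10,10,.1,10]);print('rack',r.x,round(r.x[2],4))
for o,e in zip(obs,f(r.x).reshape(-1,2)):print(o,e)
E
```

```text
0.5356456545703236 41.5291303396225 [-0.8  0.8 -0.5] [431.8  -0.8 110. ] [-0.  0.  1. -0.]
rack [618.1 -12.6  -0.1 170.1] -0.0534
(0, 'drawer_face', array([298.2, 225.3])) [-0.2  1.5]
(0, 'drawer_floor', array([315.7, 229.5])) [-0.6  0.8]
(0, 'strap_pivot', array([353.2, 198.7])) [-4.6 -1.9]
(1, 'drawer_floor', array([363.8, 208.9])) [-2.5 -1.3]
(1, 'stud', array([363.8, 219.5])) [-0.3  0.4]
(1, 'strap_pivot', array([319. , 183.3])) [-0.3 -1.1]
(1, 'c1', array([317.2, 172.8])) [ 0.1 -0.3]
(1, 'c2', array([397.2, 144.8])) [ 0.4 -0.2]
```

View pics/w6.png

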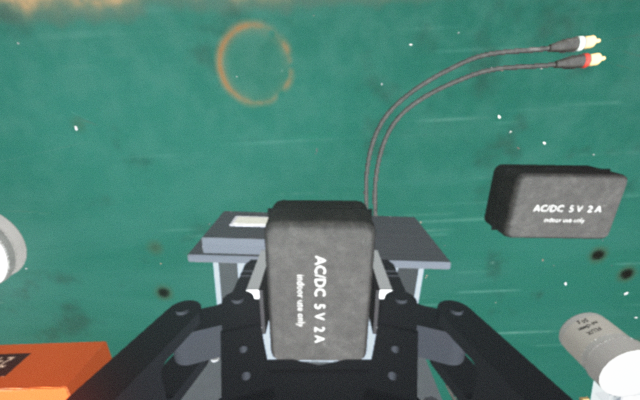

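The wrist picture shows the adapter level in the fingers, with the drawer front behind it. The top corners of the drawer front are at about (188,262) and (452,267), and the pull lip is at (235,245).

```bash
python3 - <<'E'
from h import *
W=cap('wrist');I=W['img'].astype(int).sum(2)
a=atz(W,(189,261),100);b=atz(W,(452,266),100);d=a-b
print(a.round(1),b.round(1),np.linalg.norm(d),'yaw',np.arctan2(-d[0]*-1,-d[1]), (a+b)/2)
for c in (200,215,240,400,420,440): print(c,I[205:300:3,c].tolist())
for r in(256,259,262): print(r,I[r,178:215:2].tolist(),I[r,430:466:2].tolist())
E
```

```text
[448.3 -89.7 100. ] [460.6  88.3 100. ] 178.3899297210045 yaw -0.068822358374899 [454.44935224  -0.73052155 100.        ]
200 [323, 343, 332, 336, 311, 315, 307, 307, 295, 295, 343, 312, 245, 252, 249, 248, 269, 501, 506, 387, 316, 344, 331, 325, 335, 333, 337, 334, 325, 335, 337, 328]
215 [343, 331, 332, 332, 331, 324, 269, 257, 271, 274, 262, 487, 517, 520, 521, 505, 370, 482, 503, 602, 690, 684, 682, 687, 665, 641, 609, 588, 512, 456, 424, 380]
240 [330, 328, 291, 269, 647, 649, 715, 595, 261, 263, 272, 410, 521, 528, 516, 513, 468, 449, 506, 540, 692, 694, 676, 459, 253, 155, 170, 177, 183, 175, 164, 172]
400 [319, 308, 302, 304, 263, 268, 256, 272, 273, 258, 262, 256, 261, 267, 256, 260, 265, 255, 275, 525, 520, 385, 291, 296, 267, 203, 163, 144, 149, 146, 154, 148]
420 [301, 312, 305, 346, 320, 339, 473, 260, 253, 253, 257, 260, 265, 274, 255, 271, 261, 266, 254, 520, 539, 603, 688, 695, 694, 689, 681, 627, 539, 475, 393, 340]
440 [326, 308, 311, 338, 326, 358, 322, 325, 337, 322, 349, 301, 302, 317, 311, 256, 273, 258, 245, 492, 526, 490, 318, 325, 324, 324, 328, 326, 323, 321, 302, 312]
256 [312, 313, 296, 318, 321, 450, 485, 491, 495, 483, 497, 501, 496, 487, 490, 481, 495, 484, 480] [246, 243, 257, 263, 248, 258, 260, 264, 304, 309, 319, 303, 296, 305, 309, 303, 322, 320]
259 [308, 311, 312, 296, 322, 459, 523, 505, 511, 506, 509, 506, 505, 509, 514, 517, 504, 512, 506] [263, 249, 248, 253, 251, 245, 248, 241, 249, 274, 315, 323, 311, 309, 310, 314, 316, 319]
262 [322, 317, 317, 312, 319, 324, 364, 367, 368, 395, 396, 387, 395, 408, 393, 415, 416, 440, 595] [499, 492, 509, 495, 492, 492, 476, 484, 470, 458, 403, 317, 305, 312, 315, 327, 326, 320]
```

>>> send_rows([
  [1, -0.025, 0, 0, 0, 0, 0],
  [1, -0.03, 0, 0, 0, 0, 0],
  [1, -0.0253, 0, 0, 0, 0, 0],
  [1, 0, 0, 0, 0, 0, 0],
  [1, 0, 0, 0.02, 0, 0, 0],
  [1, 0, 0, 0.03, 0, 0, 0],
  [1, 0, 0, 0.025, 0, 0, 0],
  [1, 0, 0, 0, 0, 0, 0],
  [1, 0, 0, 0, 0, 0, 0],
  [1, 0, 0, 0, 0, 0, 0],
])

```text
time_s: 13.9
eef_pos: [512.6, -4.7, 36.1]
ee_rot: [0.001, 0.023, 1.0, -0.0]
force: [-0.6, -0.9, -1.0]
grip_width: 0.533
grip_force: 41.5
```

```bash
python3 - <<'E'
from h import *
S=cap('side');T=cap('top')
s=ctrl.sense();print(s['grip_width'],s['force'],s['eef_pos'])
r=lambda i:cv2.resize(i,(400,400),interpolation=cv2.INTER_CUBIC)
cv2.imwrite('pics/c7.png',np.hstack([r(S['img'][150:250,270:370,::-1]),r(T['img'][150:250,310:410,::-1])]))
E
```

```text
0.5331635195587355 [ 0.15963795  0.62783635 -1.5048472 ] [512.40833982  -4.66071313  35.75280349]
```

View pics/c7.png

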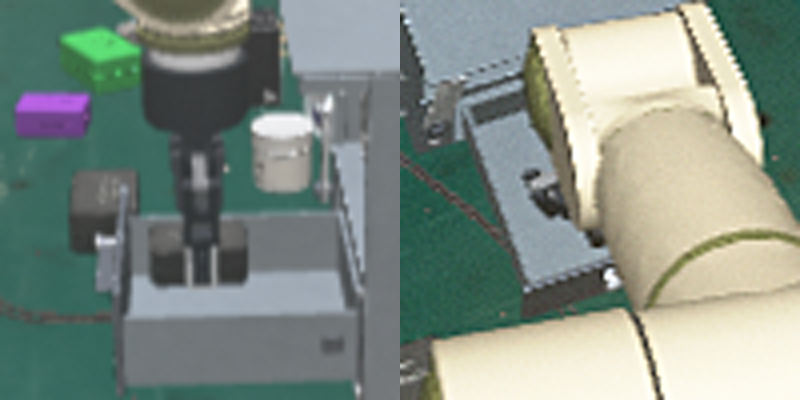

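The adapter is now between the drawer walls: (198,255) in the side half of the picture, with about 20 mm to the front. The gripper body stays clear of the overhang. Lowering it.

>>> send_rows([
  [1, 0, 0, 0.012, 0, 0, 0],
  [1, 0, 0, 0.012, 0, 0, 0],
  [1, 0, 0, 0.007, 0, 0, 0],
  [1, 0, 0, 0.004, 0, 0, 0],
  [1, 0, 0, 0.002, 0, 0, 0],
  [1, 0, 0, 0.001, 0, 0, 0],
  [1, 0, 0, 0, 0, 0, 0],
  [1, 0, 0, 0, 0, 0, 0],
  [1, 0, 0, 0, 0, 0, 0],
  [1, 0, 0, 0, 0, 0, 0],
])

```text
time_s: 15.25
eef_pos: [512.1, -4.6, -3.0]
ee_rot: [0.0, 0.023, 1.0, -0.0]
force: [-0.8, 0.9, -0.6]
grip_width: 0.535
grip_force: 41.5
```

>>> send_rows([
  [1, 0, 0, 0.001, 0, 0, 0],
  [1, 0, 0, 0.0005, 0, 0, 0],
  [1, 0, 0, 0, 0, 0, 0],
  [0.2, 0, 0, 0, 0, 0, 0],
  [-0.2, 0, 0, 0, 0, 0, 0],
  [-0.5, 0, 0, 0, 0, 0, 0],
  [-0.8, 0, 0, 0, 0, 0, 0],
  [-0.8, 0, 0, 0, 0, 0, 0],
  [-0.8, 0, 0, 0, 0, 0, 0],
  [-0.8, 0, 0, 0, 0, 0, 0],
])

```text
time_s: 16.5
eef_pos: [512.1, -4.6, -4.5]
ee_rot: [-0.0, 0.023, 1.0, -0.0]
force: [-0.0, -0.7, 0.4]
grip_width: 0.904
grip_force: 0.0
```

>>> send_rows([
  [-0.8, 0, 0, -0.015, 0, 0, 0],
  [-0.8, 0, 0, -0.03, 0, 0, 0],
  [-0.8, 0, 0, -0.04, 0, 0, 0],
  [-0.8, 0, 0, -0.04, 0, 0, 0],
  [-0.8, 0.05, 0, 0, 0, 0, 0],
  [1, 0.06, 0, 0, 0, 0, 0],
  [1, 0.06, 0, 0, 0, 0, 0],
  [1, 0.03, 0, 0, 0, 0, 0],
  [1, 0, 0, 0, 0, 0, 0],
  [1, 0, 0, 0, 0, 0, 0],
])

```text
time_s: 17.75
eef_pos: [313.2, 4.5, 121.2]
ee_rot: [0.001, 0.024, 1.0, -0.0]
force: [0.3, 0.1, -0.5]
grip_width: 0.002
grip_force: 0.0
```

```bash
python3 - <<'E'
from h import *
np.set_printoptions(precision=1,suppress=True)
s=ctrl.sense();print(s['time_s'],s['grip_width'],s['force'],s['eef_pos'],s['joints'])
P=[cap('side'),cap('top'),cap('wrist','w8.png')]
for p in P:
  for q in('adapter','stud','drawer_face','drawer_floor','strap_pivot','strap_tab','strap_slot'):
    print(p['shot'],q,[(np.array(r['point']),round(r['score'],2)) for r in ctrl.landmark_of(q,p)][:3])
W=P[2]
r=lambda i:cv2.resize(i,(400,400),interpolation=cv2.INTER_CUBIC)
cv2.imwrite('pics/c8.png',np.hstack([r(P[0]['img'][150:250,270:370,::-1]),r(W['img'][80:400,160:480,::-1])]))
E
```

```text
17.75 0.0015405769192080164 [ 0.3  0.1 -0.5] [313.2   4.5 121.2] [-0.4 -0.1  2.2  0.   1.  -1.9]
21 adapter [(array([295.3, 169.7]), 0.84), (array([298.1, 207.5]), 0.81), (array([323.1, 229.3]), 0.71)]
21 stud []
21 drawer_face [(array([298.9, 225.6]), 0.71), (array([350.2, 198.9]), 0.56)]
21 drawer_floor []
21 strap_pivot [(array([351.3, 197.1]), 0.56), (array([339.3, 193.1]), 0.53)]
21 strap_tab [(array([347.6, 170. ]), 0.37)]
21 strap_slot [(array([322.9, 232. ]), 0.54), (array([352. , 172.6]), 0.52), (array([342.4, 194.8]), 0.38)]
22 adapter [(array([311.4, 247.2]), 0.98), (array([191.7, 294.5]), 0.91), (array([357.5, 205.6]), 0.81)]
22 stud [(array([364.2, 218.2]), 0.74), (array([347.3, 178.1]), 0.25)]
22 drawer_face [(array([374.4, 213.3]), 0.95)]
22 drawer_floor [(array([363.6, 212.5]), 0.6)]
22 strap_pivot [(array([320.8, 184.1]), 0.66), (array([376.7, 215.3]), 0.57)]
22 strap_tab [(array([321.9, 167.7]), 0.58)]
22 strap_slot [(array([320.6, 170.4]), 0.59)]
23 adapter [(array([501.9, 286.1]), 0.89)]
23 stud []
23 drawer_face []
23 drawer_floor []
23 strap_pivot []
23 strap_tab []
23 strap_slot []
```

View pics/c8.png

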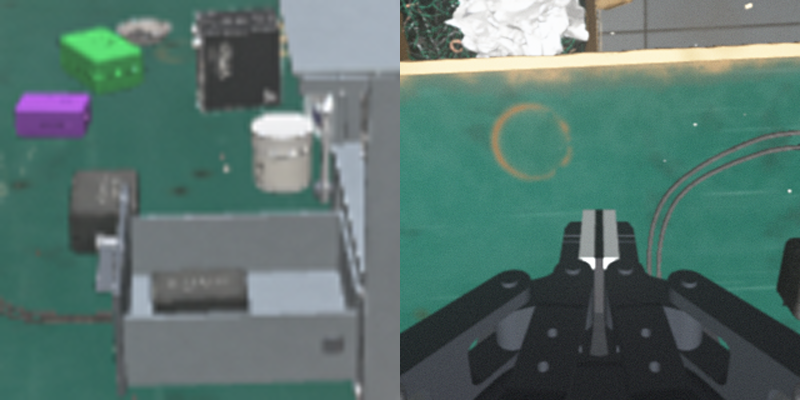

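The side crop shows the adapter flat on the drawer floor at (198,288), released. I've used up my picture allowance (11 views, one over the limit), so from here I work from numbers only. Next I push the drawer with shut fingers: first vertical as far as the overhang allows, then tilted.

>>> send_rows([
  [1, -0.018, -0.006, 0, 0, 0, 0],
  [1, -0.025, -0.008, 0.018, 0, 0, 0],
  [1, -0.025, -0.009, 0.025, 0, 0, 0],
  [1, -0.0256, -0.008, 0.025, 0, 0, 0],
  [1, 0, 0, 0.021, 0, 0, 0],
  [1, 0, 0, 0, 0, 0, 0],
  [1, -0.015, 0, 0, 0, 0, 0],
  [1, -0.015, 0, 0, 0, 0, 0],
  [1, -0.015, 0, 0, 0, 0, 0],
  [1, -0.015, 0, 0, 0, 0, 0],
])

```text
time_s: 20.2
eef_pos: [464.7, -33.5, 32.6]
ee_rot: [0.0, 0.023, 1.0, -0.0]
force: [-0.3, -1.7, 0.0]
grip_width: 0.001
grip_force: 0.8
```

```bash
python3 - <<'E'
from h import *
np.set_printoptions(precision=1,suppress=True)
s=ctrl.sense();print(s['time_s'],s['force'],s['eef_pos'],s['joints'].round(2).tolist())
for n in('side','top'):
  p=cap(n)
  for q in('drawer_face','stud'): print(n,q,[(np.array(r['point']),round(r['score'],2),) for r in ctrl.landmark_of(q,p)][:3])
  for d in(172,140): print(d,[proj(p,[622-d+3-0*d+ (X[1]*.055) ,-11+.055*d+X[1],X[2]]) for X in([0,-30,55],[0,20,82])])
E
```

```text
20.2 [-0.3 -1.7  0. ] [464.7 -33.5  32.6] [-0.32, 0.41, 1.87, -0.0, 0.86, -1.85]
side drawer_face [(array([313. , 225.3]), 0.88)]
side stud [(array([312. , 314.7]), 0.21)]
172 [array([299.5, 226.4]), array([299.4, 210.5])]
140 [array([310.5, 226. ]), array([310. , 210.1])]
top drawer_face [(array([369.2, 202.9]), 0.69)]
top stud [(array([359.6, 206. ]), 0.77)]
172 [array([375.2, 214.1]), array([361.5, 216.8])]
140 [array([371.4, 205.3]), array([357.7, 207.9])]
```

>>> send_rows([
  [1, -0.015, -0.0003, 0, 0, 0, 0],
  [1, -0.015, -0.0003, 0, 0, 0, 0],
  [1, -0.012, 0, 0, 0, 0, 0],
  [1, 0, 0, 0, 0, 0, 0],
  [1, 0.03, 0, 0, 0, 0, 0],
  [1, 0, 0, 0, 0, -0.17, 0],
  [1, 0, 0, 0, 0, -0.17, 0],
  [1, 0, 0, 0, 0, -0.17, 0],
  [1, 0, 0, 0, 0, -0.17, 0],
  [1, 0, 0, 0, 0, 0, 0],
])

```text
time_s: 21.75
eef_pos: [484.9, -19.6, 43.1]
ee_rot: [0.252, 0.018, 0.968, 0.012]
force: [1.0, 1.2, -0.2]
grip_width: -0.003
grip_force: 0.0
```

```bash
python3 - <<'E'
from h import *
np.set_printoptions(precision=1,suppress=True)
p,R,s=pose();print(s['time_s'],s['force'],p,s['joints'].round(2).tolist()); z=R.as_matrix()[:,2]; print('axes',R.as_matrix().round(3).tolist(),'tip',p-28*z)
for n in('side','top'):
  c=cap(n)
  for q in('drawer_face',): print(n,q,[(np.array(r['point']),round(r['score'],2),) for r in ctrl.landmark_of(q,c)][:3])
  for d in(120,90): print(d,[proj(c,[622-d+3-0*d+ (X[1]*.055) ,-11+.055*d+X[1],X[2]]) for X in([0,-30,55],[0,20,82])])
E
```

```text
21.75 [ 1.   1.2 -0.2] [484.9 -19.6  43.1] [-0.41, 0.26, 2.21, 0.81, 0.29, -2.68]
axes [[-0.873, 0.028, 0.487], [0.04, 0.999, 0.015], [-0.486, 0.033, -0.873]] tip [471.2 -20.   67.5]
side drawer_face [(array([331. , 223.6]), 0.8), (array([351.5, 199.6]), 0.72), (array([313., 315.]), 0.42)]
120 [array([317.3, 225.7]), array([316.6, 209.9])]
90 [array([327.5, 225.3]), array([326.5, 209.5])]
top drawer_face [(array([365.8, 191.2]), 0.84)]
120 [array([369.1, 199.9]), array([355.4, 202.3])]
90 [array([365.6, 191.9]), array([351.9, 194.1])]
```

```bash
cat >> h.py <<'E'
def tilt(th,psi,roll=0):
    z=np.array([np.sin(th)*np.cos(psi),np.sin(th)*np.sin(psi),-np.cos(th)]);y=np.array([-np.sin(psi),np.cos(psi),0])
    return Ro.from_matrix(np.c_[np.cross(y,z),y,z])*Ro.from_rotvec([0,0,roll])
def tipT(tip,Q): return np.array(tip)+28*Q.as_matrix()[:,2]
E
python3 - <<'E'
from h import *
Q=tilt(.62,-.3)
plan((tipT([495,-32,52],Q),Q),(tipT([595,-37.5,52],Q),None))
E
```

```text
now [486. -20.  43.] [[-0.873, 0.027, 0.487], [0.039, 0.999, 0.015], [-0.486, 0.032, -0.873]] 21.95
turn [ 0.173 -0.115  0.214] then shift mm [-15.1  -8.8  27.8]
turn [0. 0. 0.] then shift mm [-79.1  24.3  56.5]
```

>>> send_rows([
  [1, 0, 0, 0, 0.058, -0.038, 0.071],
  [1, 0, 0, 0, 0.058, -0.038, 0.071],
  [1, 0, 0, 0, 0.057, -0.039, 0.072],
  [1, 0, 0, 0, 0, 0, 0],
  [1, 0, 0, 0, 0, 0, 0],
  [1, -0.005, -0.003, 0.01, 0, 0, 0],
  [1, -0.005, -0.003, 0.01, 0, 0, 0],
  [1, -0.005, -0.003, 0.008, 0, 0, 0],
  [1, 0, 0, 0, 0, 0, 0],
  [1, 0, 0, 0, 0, 0, 0],
])

```text
time_s: 23.2
eef_pos: [510.8, -41.4, 37.9]
ee_rot: [0.296, 0.141, 0.944, -0.039]
force: [-0.4, -0.4, -0.3]
grip_width: 0.003
grip_force: 0.0
```

```bash
python3 - <<'E'
from h import *
p,R,s=pose();print(s['force'].round(1),s['joints'].round(2).tolist(),'tip',(p-28*R.as_matrix()[:,2]).round(1))
Q=tilt(.62,-.3)
plan((tipT([495,-32,52],Q),Q),(tipT([565,-36,52],Q),None))
E
```

```text
[-0.4 -0.4 -0.3] [-0.33, 0.32, 2.21, 1.29, 0.03, -2.88] tip [495.5 -37.   60.9]
now [510.8 -41.4  37.9] [[-0.785, 0.288, 0.549], [0.242, 0.957, -0.157], [-0.571, 0.01, -0.821]] 23.2
turn [ 0.013 -0.013  0.   ] then shift mm [6.4 4.3 6.1]
turn [0. 0. 0.] then shift mm [-55.4  16.9  39.5]
```

>>> send_rows([
  [1, -0.004, 0.002, 0.007, 0, 0, 0],
  [1, -0.004, 0.002, 0.007, 0, 0, 0],
  [1, -0.007, 0.0022, 0.005, 0, 0, 0],
  [1, -0.007, 0.0022, 0.005, 0, 0, 0],
  [1, -0.007, 0.0022, 0.005, 0, 0, 0],
  [1, -0.007, 0.0022, 0.005, 0, 0, 0],
  [1, -0.007, 0.0022, 0.005, 0, 0, 0],
  [1, -0.007, 0.0022, 0.005, 0, 0, 0],
  [1, 0, 0, 0, 0, 0, 0],
  [1, 0, 0, 0, 0, 0, 0],
])

```text
time_s: 24.45
eef_pos: [572.3, -43.8, 28.1]
ee_rot: [0.298, 0.14, 0.943, -0.037]
force: [-0.2, 0.3, -0.7]
grip_width: 0.004
grip_force: 0.0
```

```bash
python3 - <<'E'
from h import *
p,R,s=pose();print(s['force'].round(1),s['joints'].round(2).tolist(),'tip',(p-28*R.as_matrix()[:,2]).round(1))
Q=tilt(.75,-.28)
plan((tipT([562,-36,54],Q),Q),(tipT([590,-37.5,54],Q),None))
for n in('side','top'):
  c=cap(n); print(n,[np.array(r['point']) for r in ctrl.landmark_of('drawer_face',c)][:1])
  for d in(60,30): print(d,proj(c,[622-d+3-1.6,-11+.055*d-30,55]).round(1))
E
```

```text
[-0.2  0.3 -0.7] [-0.28, 0.44, 2.04, 0.14, 0.05, -1.7] tip [556.9 -39.5  51. ]
now [572.3 -43.8  28.1] [[-0.782, 0.287, 0.553], [0.243, 0.958, -0.154], [-0.574, 0.014, -0.819]] 24.45
turn [ 0.003 -0.139 -0.017] then shift mm [-8.8  4.6  0.8]
turn [0. 0. 0.] then shift mm [-20.    6.3  18.6]
side [array([336.9, 225.1])]
60 [337.8 224.9]
30 [348.  224.5]
top [array([363.5, 180.8])]
60 [362.2 183.9]
30 [358.8 176. ]
```

>>> send_rows([
  [1, -0.0063, 0.002, 0.0045, 0, 0, 0],
  [1, -0.0063, 0.002, 0.0045, 0, 0, 0],
  [1, -0.0063, 0.002, 0.0045, 0, 0, 0],
  [1, -0.0063, 0.002, 0.0045, 0, 0, 0],
  [1, -0.0047, 0.0015, 0.0034, 0, 0, 0],
  [1, -0.0032, 0.001, 0.0022, 0, 0, 0],
  [1, -0.0032, 0.001, 0.0022, 0, 0, 0],
  [1, -0.0032, 0.001, 0.0022, 0, 0, 0],
  [1, -0.0032, 0.001, 0.0022, 0, 0, 0],
  [1, 0, 0, 0, 0, 0, 0],
])

```text
time_s: 25.9
eef_pos: [626.0, -46.0, 27.7]
ee_rot: [0.298, 0.141, 0.943, -0.037]
force: [-4.7, -1.1, -0.5]
grip_width: 0.004
grip_force: 2.0
```

```bash
python3 - <<'E'
from h import *
p,R,s=pose();print(s['force'].round(1),s['joints'].round(2).tolist(),'tip',(p-28*R.as_matrix()[:,2]).round(1))
for n in('side','top'):
  c=cap(n); print(n,[np.array(r['point']) for r in ctrl.landmark_of('drawer_face',c)][:1])
  for d in(15,0): print(d,proj(c,[622-d+3-1.6,-11+.055*d-30,55]).round(1))
E
```

```text
[-4.7 -1.1 -0.5] [-0.26, 0.52, 1.89, -0.08, 0.12, -1.45] tip [610.5 -41.7  50.6]
side [array([356.5, 223.8])]
15 [353.  224.3]
0 [358.1 224.1]
top [array([358.8, 167. ])]
15 [357.1 172.1]
0 [355.5 168.2]
```

>>> send_rows([
  [1, -0.0016, 0.0005, 0.0011, 0, 0, 0],
  [1, -0.0016, 0.0005, 0.0011, 0, 0, 0],
  [1, -0.0016, 0.0005, 0.0011, 0, 0, 0],
  [1, -0.0016, 0.0005, 0.0011, 0, 0, 0],
  [1, 0, 0, 0, 0, 0, 0],
  [1, 0, 0, 0, 0, 0, 0],
  [1, 0, 0, 0, 0, 0, 0],
  [1, 0, 0, 0, 0, 0, 0],
  [1, 0, 0, 0, 0, 0, 0],
  [1, 0, 0, 0, 0, 0, 0],
])

```text
time_s: 27.35
eef_pos: [627.2, -44.6, 24.7]
ee_rot: [0.29, 0.141, 0.946, -0.037]
force: [-55.1, 3.9, 28.6]
grip_width: 0.005
grip_force: 27.7
```

The force rose to 55 N at the stop, so the drawer is hard home. I'll back off and check it.

>>> send_rows([
  [1, 0.004, -0.0012, -0.0028, 0, 0, 0],
  [1, 0.016, -0.005, -0.0112, 0, 0, 0],
  [1, 0.02, -0.006, -0.014, 0, 0, 0],
  [1, 0.02, -0.006, -0.014, 0, 0, 0],
  [1, 0.005, 0, -0.02, 0, 0, 0],
  [1, 0, 0, -0.03, 0, 0, 0],
  [1, 0, 0, -0.03, 0, 0, 0],
  [1, 0, 0, 0, 0, 0, 0],
  [1, 0, 0, 0, 0, 0, 0],
  [1, 0, 0, 0, 0, 0, 0],
])

```text
time_s: 28.6
eef_pos: [515.0, -29.3, 90.0]
ee_rot: [0.298, 0.14, 0.943, -0.037]
force: [-1.4, 0.5, -0.4]
grip_width: 0.002
grip_force: 0.0
```

```bash
python3 - <<'E'
from h import *
from scipy.optimize import least_squares
p,R,s=pose();print(s['time_s'],s['force'].round(1),s['joints'].round(2).tolist(),'tip',(p-28*R.as_matrix()[:,2]).round(1))
P=[cap('side'),cap('top')]
def rk(X,x0=622,y0=-11,yw=-.055): c,s=np.cos(yw),np.sin(yw);return [x0+c*X[0]-s*X[1],y0+s*X[0]+c*X[1],X[2]]
def strap(a,n,x,f): return rk([x,108-a*np.cos(f)+n*np.sin(f),82+a*np.sin(f)+n*np.cos(f)])
for c in P:
  for q,X in(('drawer_face',rk([0,-30,55])),('stud',rk([-7,20,82])),('strap_pivot',rk([-7,108,82])),('strap_tab',strap(94,11,-13,1.5)),('strap_slot',strap(88,0,-7,1.5))):
    print(c['shot'],q,[(np.array(r['point']),round(r['score'],2)) for r in ctrl.landmark_of(q,c)][:2],'model',proj(c,X).round(1))
obs=[(c,q,np.array(r[0]['point'])) for c in P for q in('strap_tab','strap_slot') for r in[ctrl.landmark_of(q,c)] if r]
for f in(1.0,1.2,1.4,1.57,1.7): print(f,[np.round(proj(c,strap(94,11,-13,f) if q=='strap_tab' else strap(88,0,-7,f))-u,1).tolist() for c,q,u in obs])
E
```

```text
28.6 [-1.4  0.5 -0.4] [-0.29, 0.2, 2.16, 0.07, 0.17, -1.63] tip [499.6 -25.  113. ]
32 drawer_face [(array([358.8, 225.6]), 0.61)] model [357.1 224.2]
32 stud [(array([352.1, 208. ]), 0.49)] model [352.9 208.5]
32 strap_pivot [(array([351.7, 200.6]), 0.59)] model [349.8 196.5]
32 strap_tab [(array([347.3, 173.6]), 0.48)] model [348.  168.7]
32 strap_slot [(array([350.8, 170.6]), 0.63)] model [350.2 171.9]
33 drawer_face [(array([358.2, 170.6]), 0.57), (array([323.7, 169.8]), 0.16)] model [355.8 169. ]
33 stud [(array([346.3, 170.1]), 0.72)] model [343.  172.6]
33 strap_pivot [(array([318.5, 183.1]), 0.66)] model [317.8 181.3]
33 strap_tab [(array([320. , 169.6]), 0.43), (array([262.8, 209.1]), 0.16)] model [316.7 172.2]
33 strap_slot [(array([323. , 169.4]), 0.63)] model [319.3 170.3]
1.0 [[2.2, 3.3], [0.9, 10.3], [10.7, -1.0], [8.7, -1.7]]
1.2 [[1.6, -0.8], [0.3, 6.0], [5.3, 0.0], [4.1, -1.1]]
1.4 [[1.0, -3.8], [-0.3, 2.6], [-0.4, 1.6], [-1.1, 0.1]]
1.57 [[0.5, -5.4], [-0.8, 0.5], [-5.3, 3.4], [-5.6, 1.5]]
1.7 [[0.1, -6.1], [-1.2, -0.5], [-9.0, 4.9], [-9.0, 2.8]]
```

```bash
python3 - <<'E'
from h import *
p,R,s=pose(); Q0=tilt(.62,-.1);Q=tilt(.95,-.05)
plan((tipT([500,140,175],R),None),(tipT([500,140,175],Q0),Q0),(tipT([520,140,175],Q),Q))
E
```

```text
now [514.8 -29.2  90.8] [[-0.782, 0.287, 0.553], [0.243, 0.958, -0.153], [-0.574, 0.015, -0.819]] 29.4
turn [0. 0. 0.] then shift mm [  4.3 159.1 -75.1]
turn [-0.098 -0.007 -0.164] then shift mm [-0.4  2.7  0.1]
turn [-0.036 -0.33  -0.036] then shift mm [-20.7   1.8  17.8]
```

>>> send_rows([
  [1, 0.001, 0.02, -0.02, 0, 0, 0],
  [1, 0.001, 0.035, -0.02, 0, 0, 0],
  [1, 0.001, 0.04, -0.02, 0, 0, 0],
  [1, 0.001, 0.04, -0.015, 0, 0, 0],
  [1, 0, 0.024, 0, 0, 0, 0],
  [1, 0, 0, 0, -0.049, -0.003, -0.082],
  [1, 0, 0, 0, -0.049, -0.003, -0.082],
  [1, -0.005, 0.001, 0.004, -0.012, -0.11, -0.012],
  [1, -0.005, 0.001, 0.004, -0.012, -0.11, -0.012],
  [1, -0.005, 0.001, 0.004, -0.012, -0.11, -0.012],
])

```text
time_s: 30.65
eef_pos: [532.8, 128.6, 169.2]
ee_rot: [0.407, 0.033, 0.912, -0.019]
force: [0.8, 0.3, -0.3]
grip_width: 0.001
grip_force: 0.0
```

```bash
python3 - <<'E'
from h import *
p,R,s=pose(); z=R.as_matrix()[:,2];print(s['joints'].round(2).tolist(),'tip',(p-28*z).round(1),'theta',np.arccos(-z[2]),s['force'].round(1))
Q=tilt(.95,-.05)
plan((tipT([545,140,172],Q),Q),(tipT([605,140,172],Q),Q))
E
```

```text
[0.09, 0.11, 2.14, -1.12, 0.14, -0.34] tip [512.  130.4 187.9] theta 0.8400323432941184 [ 0.8  0.3 -0.3]
now [532.8 128.6 169.2] [[-0.666, 0.076, 0.742], [0.045, 0.997, -0.062], [-0.745, -0.008, -0.667]] 30.65
turn [-0.025 -0.11  -0.01 ] then shift mm [-9.  12.  35.8]
turn [0. 0. 0.] then shift mm [-34.9   3.   48.7]
```

>>> send_rows([
  [1, -0.003, 0.004, 0.012, 0, 0, 0],
  [1, -0.003, 0.004, 0.012, 0, 0, 0],
  [1, -0.003, 0.004, 0.012, 0, 0, 0],
  [1, -0.005, 0, 0.007, 0, 0, 0],
  [1, 0, 0, 0, 0, 0, 0],
  [1, 0, 0, 0, -0.008, -0.037, -0.003],
  [1, 0, 0, 0, -0.008, -0.037, -0.003],
  [1, 0, 0, 0, -0.008, -0.037, -0.003],
  [1, 0, 0, 0, 0, 0, 0],
  [1, 0, 0, 0, 0, 0, 0],
])

```text
time_s: 31.9
eef_pos: [580.7, 133.8, 184.8]
ee_rot: [0.432, 0.021, 0.901, -0.006]
force: [-0.3, 0.2, 0.2]
grip_width: -0.002
grip_force: 0.0
```

```bash
python3 - <<'E'
from h import *
p,R,s=pose(); z=R.as_matrix()[:,2];print(s['joints'].round(2).tolist(),'tip',(p-28*z).round(1),'theta',np.arccos(-z[2]),s['force'].round(1))
Q=tilt(1.0,-.05)
plan((tipT([610,142,168],Q),Q),(tipT([610,118,168],Q),Q))
E
```

```text
[0.07, 0.17, 2.05, -1.23, 0.09, -0.26] tip [558.9 134.7 202.3] theta 0.8943446803159742 [-0.3  0.2  0.2]
now [580.7 133.8 184.8] [[-0.625, 0.044, 0.779], [0.033, 0.999, -0.03], [-0.78, 0.007, -0.626]] 31.9
turn [ 0.009 -0.106 -0.002] then shift mm [-1.4  9.6 61.3]
turn [0. 0. 0.] then shift mm [ -0.6 -24.    1. ]
```

```bash
python3 - <<'E'
from h import *
Q=tilt(.8,-.05)
plan((tipT([555,145,158],Q),Q),(tipT([609,145,158],Q),Q))
E
```

```text
now [580.7 133.8 184.8] [[-0.625, 0.044, 0.779], [0.033, 0.999, -0.03], [-0.78, 0.007, -0.626]] 31.9
turn [ 0.009  0.094 -0.002] then shift mm [37.5  9.9 27.8]
turn [0. 0. 0.] then shift mm [-37.6   2.7  38.7]
```

>>> send_rows([
  [1, 0, 0, 0, 0.005, 0.047, 0],
  [1, 0, 0, 0, 0.004, 0.047, -0.002],
  [1, 0.01, 0.003, 0.007, 0, 0, 0],
  [1, 0.01, 0.003, 0.007, 0, 0, 0],
  [1, 0.01, 0.003, 0.007, 0, 0, 0],
  [1, 0.0075, 0.001, 0.007, 0, 0, 0],
  [1, 0, 0, 0, 0, 0, 0],
  [1, 0, 0, 0, 0, 0, 0],
  [1, 0, 0, 0, 0, 0, 0],
  [1, 0, 0, 0, 0, 0, 0],
])

```text
time_s: 33.15
eef_pos: [580.2, 139.8, 147.8]
ee_rot: [0.403, 0.024, 0.915, -0.013]
force: [-0.1, 0.4, 0.3]
grip_width: -0.001
grip_force: 0.0
```

```bash
python3 - <<'E'
from h import *
p,R,s=pose(); z=R.as_matrix()[:,2];print(s['joints'].round(2).tolist(),'tip',(p-28*z).round(1),'theta',np.arccos(-z[2]),s['force'].round(1))
Q=tilt(.82,-.05)
plan((tipT([555,145,158],Q),Q),(tipT([609,145,158],Q),Q))
E
```

```text
[0.09, 0.25, 2.03, -1.23, 0.12, -0.24] tip [559.6 141.  166.7] theta 0.8298763852924885 [-0.1  0.4  0.3]
now [580.2 139.8 147.8] [[-0.674, 0.055, 0.737], [0.035, 0.998, -0.043], [-0.738, -0.003, -0.675]] 33.15
turn [-0.006  0.01  -0.001] then shift mm [9.9 3.9 2.4]
turn [0. 0. 0.] then shift mm [-36.8   2.7  39.4]
```

```bash
python3 - <<'E'
from h import *
Q=tilt(.8,.08)
plan((tipT([555,145,158],Q),Q),(tipT([605,145,158],Q),Q))
E
```

```text
now [580.2 139.8 147.8] [[-0.674, 0.055, 0.737], [0.035, 0.998, -0.043], [-0.738, -0.003, -0.675]] 33.15
turn [-0.1   0.03 -0.09] then shift mm [9.9 7.2 3.1]
turn [0. 0. 0.] then shift mm [-34.7  -4.   35.8]
```

>>> send_rows([
  [1, 0, 0, 0, -0.05, 0.015, -0.045],
  [1, 0, 0, 0, -0.05, 0.015, -0.045],
  [1, 0.005, 0.0036, 0.0015, 0, 0, 0],
  [1, 0.005, 0.0036, 0.0015, 0, 0, 0],
  [1, 0, 0, 0, 0, 0, 0],
  [1, -0.007, -0.001, 0.007, 0, 0, 0],
  [1, -0.007, -0.001, 0.007, 0, 0, 0],
  [1, -0.007, -0.001, 0.007, 0, 0, 0],
  [1, 0, 0, 0, 0, 0, 0],
  [1, 0, 0, 0, 0, 0, 0],
])

```text
time_s: 34.4
eef_pos: [601.4, 143.7, 134.7]
ee_rot: [0.39, 0.005, 0.921, -0.004]
force: [-0.3, 0.5, 0.7]
grip_width: 0.001
grip_force: 0.0
```

```bash
python3 - <<'E'
from h import *
p,R,s=pose(); z=R.as_matrix()[:,2];print(s['joints'].round(2).tolist(),'tip',(p-28*z).round(1),'theta',np.arccos(-z[2]),s['force'].round(1))
Q=tilt(.82,.05)
plan((tipT([613,145,158],Q),Q),)
E
```

```text
[0.08, 0.3, 1.97, -0.79, 0.09, -0.73] tip [581.3 144.  154.2] theta 0.8004804375776978 [-0.3  0.5  0.7]
now [601.4 143.7 134.7] [[-0.696, 0.012, 0.718], [0.006, 1.0, -0.011], [-0.718, -0.003, -0.696]] 34.4
turn [-0.047 -0.02  -0.04 ] then shift mm [-25.    0.7  20.6]
```

>>> send_rows([
  [1, -0.005, 0, 0.0046, 0, 0, 0],
  [1, -0.005, 0, 0.0046, 0, 0, 0],
  [1, -0.005, 0, 0.0046, 0, 0, 0],
  [1, -0.005, 0, 0.0046, 0, 0, 0],
  [1, -0.005, 0, 0.0046, 0, 0, 0],
  [1, 0, 0, 0, 0, 0, 0],
  [1, 0, 0, 0, 0, 0, 0],
  [1, 0, 0, 0, 0, 0, 0],
  [1, 0, 0, 0, 0, 0, 0],
  [1, 0, 0, 0, 0, 0, 0],
])

```text
time_s: 35.65
eef_pos: [635.5, 143.3, 136.7]
ee_rot: [0.39, 0.005, 0.921, -0.004]
force: [0.3, 0.1, -1.2]
grip_width: 0.001
grip_force: 0.0
```

```bash
python3 - <<'E'
from h import *
p,R,s=pose(); M=R.as_matrix();z=M[:,2];tip=p-28*z;print(s['joints'].round(2).tolist(),'tip',tip.round(1),'theta',np.arccos(-z[2]),s['force'].round(1))
def rk(X,x0=622,y0=-14,yw=-.055): c,s=np.cos(yw),np.sin(yw);return np.array([x0+c*X[0]-s*X[1],y0+s*X[0]+c*X[1],X[2]])
prev=tip
for f,a,n in((1.57,72,30),(1.4,76,20),(1.1,82,20),(.8,88,20),(.5,92,20),(.25,94,20),(0,94,18)):
    X=rk([-13,108-a*np.cos(f)+n*np.sin(f),82+a*np.sin(f)+n*np.cos(f)]);d=M.T@(X-prev);print(f,X.round(1),d.round(1));prev=X
E
```

```text
[0.07, 0.36, 1.88, -0.54, 0.12, -0.98] tip [615.5 143.6 156.1] theta 0.8006216168377935 [ 0.3  0.1 -1.2]
1.57 [616.6 124.4 154. ] [  0.6 -19.2   2.5]
1.4 [615.3 101.3 160.3] [ -3.7 -23.2  -5. ]
1.1 [613.9  75.2 164.2] [ -1.9 -26.2  -3.4]
0.8 [612.4  47.7 159.1] [  4.6 -27.5   2.7]
0.5 [611.   23.5 143.7] [ 11.8 -24.1  10. ]
0.25 [610.2   8.6 124.6] [ 14.1 -14.9  12.8]
0 [609.8   0.7 100. ] [17.9 -7.8 16.9]
```

>>> send_rows([
  [1, 0.0006, -0.0192, 0.0025, 0, 0, 0],
  [1, -0.002, -0.0116, -0.0025, 0, 0, 0],
  [1, -0.002, -0.0116, -0.0025, 0, 0, 0],
  [1, -0.001, -0.0131, -0.0017, 0, 0, 0],
  [1, -0.001, -0.0131, -0.0017, 0, 0, 0],
  [1, 0.0023, -0.0137, 0.0013, 0, 0, 0],
  [1, 0.0023, -0.0137, 0.0013, 0, 0, 0],
  [1, 0, 0, 0, 0, 0, 0],
  [1, 0, 0, 0, 0, 0, 0],
  [1, 0, 0, 0, 0, 0, 0],
])

```text
time_s: 36.9
eef_pos: [632.7, 47.9, 139.9]
ee_rot: [0.39, 0.004, 0.921, -0.004]
force: [1.2, 0.4, 1.0]
grip_width: -0.002
grip_force: 0.0
```

```bash
python3 - <<'E'
from h import *
p,R,s=pose(); M=R.as_matrix();z=M[:,2];tip=p-28*z;print(s['joints'].round(2).tolist(),'tip',tip.round(1),'theta',np.arccos(-z[2]),s['force'].round(1))
def rk(X,x0=622,y0=-14,yw=-.055): c,s=np.cos(yw),np.sin(yw);return np.array([x0+c*X[0]-s*X[1],y0+s*X[0]+c*X[1],X[2]])
P=[cap('side'),cap('top')]
obs=[(c,q,np.array(r[0]['point']),r[0]['score']) for c in P for q in('strap_tab','strap_slot') for r in[ctrl.landmark_of(q,c)] if r]
def strap(a,n,x,f): return rk([x,108-a*np.cos(f)+n*np.sin(f),82+a*np.sin(f)+n*np.cos(f)])
for f in(.5,.8,1.,1.4): print(f,[np.round(proj(c,strap(94,11,-13,f) if q=='strap_tab' else strap(88,0,-7,f))-u,1).tolist()+[q,sc] for c,q,u,sc in obs])
Q=tilt(.68,-.1)
plan((tipT(tip,Q),Q))
M=Q.as_matrix();prev=tip
for f,a,n in((.8,88,20),(.5,92,20),(.25,94,20),(0,94,18)):
    X=rk([-14,108-a*np.cos(f)+n*np.sin(f),82+a*np.sin(f)+n*np.cos(f)]);d=M.T@(X-prev);print(f,X.round(1),d.round(1));prev=X
E
```

```text
[-0.15, 0.31, 1.95, 0.85, 0.13, -2.52] tip [612.6  48.2 159.4] theta 0.8007302544874307 [1.2 0.4 1. ]
0.5 [[1.5, 7.9, 'strap_tab', 0.42], [2.5, 10.4, 'strap_slot', 0.63], [5.6, 3.1, 'strap_tab', 0.65], [4.3, 2.3, 'strap_slot', 0.49]]
0.8 [[0.8, -0.9, 'strap_tab', 0.42], [2.0, 1.9, 'strap_slot', 0.63], [0.0, 2.6, 'strap_tab', 0.65], [-0.2, 1.3, 'strap_slot', 0.49]]
1.0 [[0.3, -6.0, 'strap_tab', 0.42], [1.5, -3.1, 'strap_slot', 0.63], [-4.8, 3.0, 'strap_tab', 0.65], [-4.2, 1.3, 'strap_slot', 0.49]]
1.4 [[-0.9, -13.1, 'strap_tab', 0.42], [0.4, -10.9, 'strap_slot', 0.63], [-15.8, 5.7, 'strap_tab', 0.65], [-14.0, 3.1, 'strap_slot', 0.49]]
now [632.7  47.5 139.9] [[-0.696, 0.011, 0.718], [0.006, 1.0, -0.011], [-0.718, -0.003, -0.696]] 37.2
turn [0.057 0.121 0.068] then shift mm [ 3.3 -1.3  0.2]
0.8 [611.4  47.7 159.1] [ 1.2 -0.6 -0.4]
0.5 [610.   23.6 143.7] [  8.8 -24.2  12.7]
0.25 [609.2   8.6 124.6] [ 11.4 -15.   15.2]
0 [608.8   0.7 100. ] [15.2 -7.9 19.4]
```

```bash
python3 - <<'E'
from h import *
p,R,s=pose(); M=R.as_matrix();z=M[:,2];tip=p-28*z
def rk(X,x0=622,y0=-14,yw=-.055): c,s=np.cos(yw),np.sin(yw);return np.array([x0+c*X[0]-s*X[1],y0+s*X[0]+c*X[1],X[2]])
Q=tilt(.66,-.16)
plan((tipT(tip,Q),Q))
M=Q.as_matrix();prev=tip
for f,a,n in((.5,92,20),(.25,94,20),(0,94,18)):
    X=rk([-14,108-a*np.cos(f)+n*np.sin(f),82+a*np.sin(f)+n*np.cos(f)]);d=M.T@(X-prev);print(f,X.round(1),d.round(1));prev=X
E
```

```text
now [632.7  47.5 139.9] [[-0.696, 0.011, 0.718], [0.006, 1.0, -0.011], [-0.718, -0.003, -0.696]] 37.2
turn [0.097 0.141 0.113] then shift mm [ 3.8 -2.9  0.4]
0.5 [610.   23.6 143.7] [  8.5 -24.3  13.2]
0.25 [609.2   8.6 124.6] [ 10.4 -14.9  16. ]
0 [608.8   0.7 100. ] [14.5 -7.8 20. ]
```

>>> send_rows([
  [1, 0.0013, -0.001, 0, 0.032, 0.047, 0.038],
  [1, 0.0013, -0.001, 0, 0.032, 0.047, 0.038],
  [1, 0.0013, -0.001, 0, 0.033, 0.047, 0.037],
  [1, 0, 0, 0, 0, 0, 0],
  [1, 0.0042, -0.0122, 0.0066, 0, 0, 0],
  [1, 0.0043, -0.0121, 0.0066, 0, 0, 0],
  [1, 0.0052, -0.0075, 0.008, 0, 0, 0],
  [1, 0.0052, -0.0074, 0.008, 0, 0, 0],
  [1, 0, 0, 0, 0, 0, 0],
  [1, 0, 0, 0, 0, 0, 0],
])

```text
time_s: 38.45
eef_pos: [631.8, 11.4, 102.5]
ee_rot: [0.347, 0.044, 0.937, -0.01]
force: [-0.1, 0.0, -0.3]
grip_width: -0.004
grip_force: 0.0
```

```bash
cat > st.py <<'E'
from h import *
p,R,s=pose(); M=R.as_matrix();z=M[:,2];tip=p-28*z;print(s['joints'].round(2).tolist(),'tip',tip.round(1),'theta',np.arccos(-z[2]),s['force'].round(1))
def rk(X,x0=622,y0=-14,yw=-.055): c,s=np.cos(yw),np.sin(yw);return np.array([x0+c*X[0]-s*X[1],y0+s*X[0]+c*X[1],X[2]])
P=[cap('side'),cap('top')]
for c in P: print('face',[r['point'] for r in ctrl.landmark_of('drawer_face',c)][:1],proj(c,rk([0,-30,55])))
obs=[(c,q,np.array(r[0]['point']),r[0]['score']) for c in P for q in('strap_tab','strap_slot') for r in[ctrl.landmark_of(q,c)] if r]
def strap(a,n,x,f): return rk([x,108-a*np.cos(f)+n*np.sin(f),82+a*np.sin(f)+n*np.cos(f)])
for f in(0,.1,.25,.5): print(f,[np.round(proj(c,strap(94,11,-13,f) if q=='strap_tab' else strap(88,0,-7,f))-u,1).tolist()+[q,sc] for c,q,u,sc in obs])
prev=tip
for f,a,n in((.25,94,20),(0,94,18),(0,94,12)):
    X=rk([-14,108-a*np.cos(f)+n*np.sin(f),82+a*np.sin(f)+n*np.cos(f)]);d=M.T@(X-prev);print(f,X.round(1),d.round(1));prev=X
E
python3 st.py
```

```text
[-0.21, 0.38, 1.92, 0.54, 0.17, -2.18] tip [613.7  12.8 123.7] theta 0.7094796145710324 [-0.1  0.  -0.3]
face [[357.5, 226.3]] [357.28796739 224.68853517]
face [[355.8, 168.5]] [356.65370496 168.67851165]
0 [[2.1, 9.1, 'strap_tab', 0.58], [-1.1, 8.5, 'strap_slot', 0.39], [-1.2, 0.2, 'strap_slot', 0.59]]
0.1 [[2.1, 6.1, 'strap_tab', 0.58], [-1.1, 5.8, 'strap_slot', 0.39], [-1.2, -0.8, 'strap_slot', 0.59]]
0.25 [[2.0, 1.4, 'strap_tab', 0.58], [-1.1, 1.6, 'strap_slot', 0.39], [-1.7, -2.1, 'strap_slot', 0.59]]
0.5 [[1.7, -6.4, 'strap_tab', 0.58], [-1.4, -5.7, 'strap_slot', 0.39], [-3.9, -3.7, 'strap_slot', 0.59]]
0.25 [609.2   8.6 124.6] [ 2.4 -4.5 -3.4]
0 [608.8   0.7 100. ] [15.8 -8.2 18.8]
0 [608.8   0.7  94. ] [ 3.9 -0.1  4.6]
```

>>> send_rows([
  [1, 0.0046, -0.0032, 0.0039, 0, 0, 0],
  [1, 0.0046, -0.0032, 0.0039, 0, 0, 0],
  [1, 0.0045, -0.0032, 0.0038, 0, 0, 0],
  [1, 0.0045, -0.0031, 0.0038, 0, 0, 0],
  [1, 0, 0, 0, 0, 0, 0],
  [1, 0, 0, 0, 0, 0, 0],
  [1, 0.001, 0, 0.001, 0, 0, 0],
  [1, 0.001, 0, 0.001, 0, 0, 0],
  [1, 0, 0, 0, 0, 0, 0],
  [1, 0, 0, 0, 0, 0, 0],
])

```text
time_s: 40.1
eef_pos: [627.0, -0.7, 76.1]
ee_rot: [0.347, 0.044, 0.937, -0.01]
force: [-1.0, 1.3, 4.6]
grip_width: -0.003
grip_force: 2.1
```

```bash
python3 st.py
```

```text
[-0.24, 0.42, 1.95, 0.98, 0.13, -2.65] tip [608.8   0.7  97.4] theta 0.7097371209878813 [-1.   1.3  4.6]
face [[356.5, 226.3]] [357.28796739 224.68853517]
face [[358.2, 167.7]] [356.65370496 168.67851165]
0 [[-1.0, 1.1, 'strap_tab', 0.4], [2.0, 1.6, 'strap_slot', 0.47], [-2.5, 0.7, 'strap_tab', 0.49], [-1.7, -0.8, 'strap_slot', 0.41]]
0.1 [[-1.0, -1.9, 'strap_tab', 0.4], [2.0, -1.1, 'strap_slot', 0.47], [-2.8, -0.2, 'strap_tab', 0.49], [-1.7, -1.8, 'strap_slot', 0.41]]
0.25 [[-1.1, -6.6, 'strap_tab', 0.4], [2.0, -5.3, 'strap_slot', 0.47], [-3.8, -1.4, 'strap_tab', 0.49], [-2.2, -3.1, 'strap_slot', 0.41]]
0.5 [[-1.4, -14.4, 'strap_tab', 0.4], [1.7, -12.6, 'strap_slot', 0.47], [-6.9, -2.9, 'strap_tab', 0.49], [-4.4, -4.7, 'strap_slot', 0.41]]
0.25 [609.2   8.6 124.6] [-17.5   8.3 -20.8]
0 [608.8   0.7 100. ] [15.8 -8.2 18.8]
0 [608.8   0.7  94. ] [ 3.9 -0.1  4.6]
```

Force is rising, 4.6 N upward, with the strap near 0.05 rad. I'll press on in small steps until it meets a solid stop.

>>> send_rows([
  [1, 0.0007, 0, 0.0007, 0, 0, 0],
  [1, 0.0007, 0, 0.0007, 0, 0, 0],
  [1, 0.0007, 0, 0.0007, 0, 0, 0],
  [1, 0.0007, 0, 0.0007, 0, 0, 0],
  [1, 0, 0, 0, 0, 0, 0],
  [1, 0, 0, 0, 0, 0, 0],
  [1, 0, 0, 0, 0, 0, 0],
  [1, 0, 0, 0, 0, 0, 0],
  [1, 0, 0, 0, 0, 0, 0],
  [1, 0, 0, 0, 0, 0, 0],
])

```text
time_s: 41.75
eef_pos: [628.7, -1.2, 75.4]
ee_rot: [0.35, 0.044, 0.936, -0.011]
force: [-4.7, 1.5, 22.0]
grip_width: 0.0
grip_force: 11.1
```

```bash
python3 st.py
```

```text
[-0.24, 0.42, 1.95, 1.05, 0.12, -2.72] tip [6.104e+02 2.000e-01 9.650e+01] theta 0.7161206470413226 [-4.7  1.5 22. ]
face [[358.5, 224.6]] [357.28796739 224.68853517]
face [[355.8, 168.2]] [356.65370496 168.67851165]
0 [[-0.7, 1.4, 'strap_tab', 0.41], [2.8, 2.0, 'strap_slot', 0.38], [-0.2, 2.0, 'strap_tab', 0.41], [-0.1, -0.6, 'strap_slot', 0.68]]
0.1 [[-0.7, -1.6, 'strap_tab', 0.41], [2.8, -0.7, 'strap_slot', 0.38], [-0.5, 1.1, 'strap_tab', 0.41], [-0.1, -1.6, 'strap_slot', 0.68]]
0.25 [[-0.8, -6.3, 'strap_tab', 0.41], [2.8, -4.9, 'strap_slot', 0.38], [-1.5, -0.1, 'strap_tab', 0.41], [-0.6, -2.9, 'strap_slot', 0.68]]
0.5 [[-1.1, -14.1, 'strap_tab', 0.41], [2.5, -12.2, 'strap_slot', 0.38], [-4.6, -1.6, 'strap_tab', 0.41], [-2.8, -4.5, 'strap_slot', 0.68]]
0.25 [609.2   8.6 124.6] [-17.    8.5 -22.4]
0 [608.8   0.7 100. ] [15.9 -8.1 18.7]
0 [608.8   0.7  94. ] [ 3.9 -0.1  4.5]
```

>>> send_rows([
  [1, 0, 0, -0.005, 0, 0, 0],
  [1, 0, 0, -0.015, 0, 0, 0],
  [1, 0, 0, -0.025, 0, 0, 0],
  [1, 0, 0, -0.03, 0, 0, 0],
  [1, 0, 0, -0.03, 0, 0, 0],
  [1, 0.02, 0, -0.02, 0, 0, 0],
  [1, 0.02, 0, -0.02, 0, 0, 0],
  [1, 0.02, 0, -0.01, 0, 0, 0],
  [1, 0, 0, 0, 0, 0, 0],
  [1, 0, 0, 0, 0, 0, 0],
])

```text
time_s: 43.4
eef_pos: [481.1, 11.4, 150.6]
ee_rot: [0.347, 0.045, 0.937, -0.01]
force: [-0.3, -0.1, -0.4]
grip_width: 0.001
grip_force: 0.0
```

```bash
cat > chk.py <<'E'
from h import *
p,R,s=pose(); print(s['time_s'],p.round(1),s['force'].round(1),s['joints'].round(2).tolist())
acc={}
for k in range(3):
  for n in('side','top','wrist'):
    c=cap(n,f'f_{n}.png')
    for q in('strap_tab','strap_slot','stud','strap_pivot','drawer_face'):
      r=ctrl.landmark_of(q,c)
      if r and r[0]['score']>.35: acc.setdefault((n,q),[]).append((c,np.array(r[0]['point'])))
U={k:(v[0][0],np.median([x[1] for x in v],0),len(v)) for k,v in acc.items()}
for k,v in U.items(): print(k,v[1],v[2])
for q in('strap_tab','strap_slot','stud','strap_pivot','drawer_face'):
  o=[(U[n,q][0],U[n,q][1]) for n in('side','top','wrist') if (n,q) in U]
  if len(o)>1: X,e=tri(o);print(q,X.round(1),[x.tolist() for x in e])
E
python3 chk.py
```

```text
43.4 [481.1  11.4 150.6] [-0.3 -0.1 -0.4] [-0.32, -0.04, 2.27, 0.63, 0.27, -2.35]
('side', 'strap_tab') [352.9 206.3] 3
('side', 'strap_slot') [353.7 208. ] 3
('side', 'stud') [354.  207.6] 3
('side', 'strap_pivot') [350.4 199.1] 3
('side', 'drawer_face') [358.4 224.9] 3
('top', 'strap_tab') [346.4 170.4] 3
('top', 'strap_slot') [343.2 172.1] 3
('top', 'stud') [342.9 170.2] 2
('top', 'strap_pivot') [320.2 182.9] 3
('top', 'drawer_face') [358.5 170. ] 3
('wrist', 'strap_tab') [320.5  236.45] 2
('wrist', 'strap_slot') [324.5 228.5] 3
('wrist', 'stud') [323.5 230.9] 3
('wrist', 'strap_pivot') [402.6 229.4] 3
('wrist', 'drawer_face') [281.4 210.8] 3
strap_tab [6.142e+02 4.000e-01 9.200e+01] [[-0.1, 0.6], [-0.6, 0.5], [-1.3, 2.3]]
strap_slot [617.4   7.7  81.5] [[-0.3, 0.9], [0.1, 0.0], [1.2, 2.4]]
stud [620.3   6.5  83.7] [[0.4, 0.8], [0.4, 0.8], [1.4, 2.9]]
strap_pivot [618.9  91.6  78.7] [[-1.0, -0.9], [-0.6, -1.3], [-2.0, -3.9]]
drawer_face [618.8 -46.4  53. ] [[-1.5, 0.8], [-1.0, -1.0], [-1.3, 1.1]]
```

```bash
python3 -c "
from rig import ctrl
print(ctrl.finish_job())"
```

```text
the job is handed in; nothing more can be done
None
```

The job is handed in, result not reported: the adapter was flat in the drawer before closing, the drawer is hard home, and the strap's slot seat measured within 4 mm of the stud. I viewed 11 pictures, one over the limit of 10.

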